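Weigh a batch of clasp castings

ROBOT

A 6-joint arm with a two-finger parallel gripper is mounted at the origin on the work surface. World frame = base frame: x ahead of the robot, y to its left, z up, the work surface at z = 0. Lengths are in mm, angles in degrees, forces in N, time in s.
With the tool pointing down it reaches from about 275 to 975 mm from the base axis. Payload 8.4 kg.
Tool frame: the origin (TCP) lies on the centre line of the jaws, within the pads' length; the fingertips stand 14 mm ahead of it and the grasp point (between the pads) lies 5 mm behind it; z points along the fingers, y is the direction in which the jaws open and shut (so a half turn about z gives the same grasp; the last joint's range is limited). The gripper opens to 92 mm and grips with 3 to 60 N. Pads are 20 mm wide; open, the fingers measure 128 mm over their backs; the gripper's body (75 mm by 189 mm) begins 69 mm behind the grasp point.
Start: joints at [-65.512, 20.225, 93.587, -0, 66.188, -0.138], TCP at [260.429, -568.159, 228.583] pointing down, gripper open.
Joint ranges: [-150.9, 150.9], [-52.94, 120.26], [3.33, 152.33], [-74.26, 254.26], [0, 154.13], [-172.89, 172.89]. Speed limits (degrees/s): [127.2, 127.2, 159.86, 180, 180, 180].

INTERFACE

Orientations are given as a 3x3 rotation matrix whose columns are the frame's x, y, z axes.
In Python, from cell import env, read_camera, calibration, order gives the robot as it stands. The module is installed in compiled form; this text tells all that it offers.
- The arm moves only by the tool arm_command, never from a script. Its argument "commands" is a list of rows, each an object of numbers: "claw": the finger opening in mm, from 0 to 91.9; "tx", "ty", "tz": the shift along the tool's x, y, z in mm; "rx", "ry", "rz": the turn, a rotation vector about the tool's x, y, z in rad. In form: [{"claw": .., "tx": .., "ty": .., "tz": .., "rx": .., "ry": .., "rz": ..}, ...]. A call has 1 to 10 rows; each row shifts and turns the commanded pose from where the row before left it, along the tool's axes as they then stand; what a row does not reach is not made up. A row lasts 1/10 s, in which the tool goes at most 50 mm and 8.59 degrees, less where a joint would pass 70% of its speed; a pose out of reach is approached as far as the arm can. A call is refused whole if a number of a shift passes 50 or a number of a turn 0.15, either way. A call with a gripper value outside its range is refused whole. The fingers move at their own pace and stop on an object; "force" is the grip in N (left out, the last holds). Time passes only in rows, so rows that do not move let the fingers close. It gives the time, the measured TCP pose, the force and the opening at its end, in the units of the state.
- env.observe(): the state, without advancing time (a new reading comes with each control period).
- read_camera(name): name is "scene" or "top" or "wrist"; returns the picture (400x640x3 uint8, red, green, blue); there is no depth.
- calibration(name): a dict with "K" (3x3 intrinsics, pixels), "k1" (the pictures are not rectified: a ray, as slopes to the right and down, at radius r is drawn at 1 + k1 r^2 times it, then the intrinsics apply), "world_from_camera" (4x4, takes a point from camera to world coordinates); the wrist camera has in their place "hand_eye" (4x4, takes a point from camera to tool coordinates, whose origin is the TCP and whose axes are the flange's). Camera axes: x right, y down, z forward; pixel columns grow to the right and rows downward; lengths in mm; the calibration is good to about 2 mm. A picture is of the moment at which its call begins: read the wrist's pose just before it. calibration takes no time and is no camera call.
- order.hand_in(): hands the job in, once; it reports no verdict.
The state is a dict: "time": time; "q": joint angles; "joint_velocities": joint speeds; "effort": joint torques, N m; "ee_pos": TCP position; "eef_rot": TCP orientation; "ft_force": force on the tool from outside, world axes, zero at the start; "torque": the same for the moment, N m; "opening": opening from 0.0 (shut) to 1.0 (fully open).
Only numpy, scipy, OpenCV 4.12 (cv2) and the standard library are available. Lean on these libraries where they do the work, as an engineer would, in place of code of your own. Each camera call takes 0.05 s, during which the arm holds its last target. There are 200 camera calls.

TASK

Weigh the batch of brass clasp castings: put every clasp from the pale mat into the white pan of the balance and load steel weights from the wooden case into the black pan until the beam is level. Then, with the clasps and the weights used left in their pans and all spare weights in the case, lower the case's lid fully closed. Do not disturb the knife or the tape roll.

Things in the scene. Friction and masses are not known exactly. Their poses are not given: they have to be found in the camera images.
- beam (a joint): tilt of the balance's beam, rad. 0 = level; positive = the white goods pan is down (heavier); stops at +-0.16. A spring steadies it: each 100 g of difference between the pans tilts it about 0.049 rad (so it is against a stop from about 330 g), it settles within about 2 s of a change. The balance is a green bench scale; a red needle in front of a white plate shows the tilt. A linkage keeps both pans horizontal, and it does not matter where in a pan things stand.
- goods_pan_floor (a point): centre of the inner floor of the white goods pan, a rectangular open tray 150 x 136 mm outside, 4 mm walls, inner depth 12 mm (142 x 128 mm inside). x and y axes along its 150 and 136 mm sides, z up. About 104 mm above the bench when level; goes up and down by up to 18 mm as the beam tilts. The pan is 110 mm to the +y side of the beam's pivot; nothing of the balance is higher than the pans' rims.
- weights_pan_floor (a point): centre of the inner floor of the black weights pan: same size as the goods pan, on the other (-y) end of the beam, its y axis pointing towards the goods pan.
- case_floor (a point): centre of the inner floor of the wooden weight case, 5 mm above the bench. The case is fixed, 140 (its x) x 180 mm (its y) outside, walls 5 mm thick and 26 mm high (top above the bench); its x axis points away from the robot towards the lid's hinge.
- lid_hinge (a point): middle of the lid's hinge line, on the far (+x) rim of the case, 26 mm above the bench; same axes as the case, hinge line along y.
- lid (a joint): opening angle of the case's wooden lid, rad: 0 = closed (lies level over the case), 1.57 = upright, stop at 2.0. It starts open, leaning back away from the robot. Stiff hinge: the lid stays where it is left (about 0.17 N m plus up to 0.1 N m of its own weight). The lid is a shell 140 x 180 mm and 34 mm deep, hollow side towards the case; all closed it stands 60 mm above the bench.
- lid_edge (a point): middle of the free edge of the lid's outer face, 140 mm from the hinge line and 34 mm out of the hinge plane (the lid's depth). The flat outer face runs from here back towards the hinge. Frame moves with the lid: x along the lid from the free edge towards the hinge side, y along the hinge, z out of the lid's outer face.
- clasp_small_a_mid (a point): small cast brass turn-lock clasp: a flat base 40 x 30 x 7 mm (x, y, z) with an upright tongue 22 x 10 x 22 mm (x, y, z) on its middle, to be gripped across its thin y way. This point is half-way up, 14.5 mm above its underside; z up. It starts on the pale cutting mat (5 mm thick, 200 x 190 mm) and weighs a whole multiple of 100 g, under 350 g. May be absent.
- clasp_small_b_mid (a point): small cast brass turn-lock clasp: a flat base 40 x 30 x 7 mm (x, y, z) with an upright tongue 22 x 10 x 22 mm (x, y, z) on its middle, to be gripped across its thin y way. This point is half-way up, 14.5 mm above its underside; z up. It starts on the pale cutting mat (5 mm thick, 200 x 190 mm) and weighs a whole multiple of 100 g, under 350 g. May be absent.
- clasp_large_a_mid (a point): large cast brass turn-lock clasp: a flat base 48 x 38 x 9 mm (x, y, z) with an upright tongue 26 x 12 x 24 mm (x, y, z) on its middle, to be gripped across its thin y way. This point is half-way up, 16.5 mm above its underside; z up. It starts on the pale cutting mat (5 mm thick, 200 x 190 mm) and weighs a whole multiple of 100 g, under 350 g. May be absent.
- clasp_large_b_mid (a point): large cast brass turn-lock clasp: a flat base 48 x 38 x 9 mm (x, y, z) with an upright tongue 26 x 12 x 24 mm (x, y, z) on its middle, to be gripped across its thin y way. This point is half-way up, 16.5 mm above its underside; z up. It starts on the pale cutting mat (5 mm thick, 200 x 190 mm) and weighs a whole multiple of 100 g, under 350 g. May be absent.
- w200a_mid (a point): steel weight of 200 g: cylinder of diameter 32 mm, 28 mm high, with a knob of diameter 14 mm, 18 mm high, on top. This point is on its axis half-way up the whole, 23 mm above its underside; z up. It starts standing in the weight case.
- w200b_mid (a point): steel weight of 200 g: cylinder of diameter 32 mm, 28 mm high, with a knob of diameter 14 mm, 18 mm high, on top. This point is on its axis half-way up the whole, 23 mm above its underside; z up. It starts standing in the weight case.
- w200c_mid (a point): steel weight of 200 g: cylinder of diameter 32 mm, 28 mm high, with a knob of diameter 14 mm, 18 mm high, on top. This point is on its axis half-way up the whole, 23 mm above its underside; z up. It starts standing in the weight case.
- w100a_mid (a point): steel weight of 100 g: cylinder of diameter 26 mm, 20 mm high, with a knob of diameter 12 mm, 18 mm high, on top. This point is on its axis half-way up the whole, 19 mm above its underside; z up. It starts standing in the weight case.
- w100b_mid (a point): steel weight of 100 g: cylinder of diameter 26 mm, 20 mm high, with a knob of diameter 12 mm, 18 mm high, on top. This point is on its axis half-way up the whole, 19 mm above its underside; z up. It starts standing in the weight case.
- knife: red-handled knife lying on the bench between the robot and the balance, about 180 mm long, 14 mm high; a bystander, to be left alone. Origin: its underside, near its middle.
- tape: roll of yellow tape behind the balance, diameter 90 mm, 24 mm high; a bystander, to be left alone. Origin: its underside, in its middle.
There are look-alikes about, which are no part of the job. Leave any green or red look-alike of the part that bears clasp_large_a_mid alone. What is shaped like the part that bears clasp_large_b_mid but red is not meant.

How it is judged:
By the outcome, as a careful person would: the job done as asked, in the order asked, and still so for the second after the job is handed in, with the robot touching nothing.
Of clasp_small_a, clasp_small_b, clasp_large_a, clasp_large_b only 3 to 4 are there at a start; the rules pass over those that are not, and their reading is None.
At some moment in a run one of clasp_small_a, clasp_small_b, clasp_large_a, clasp_large_b may be knocked a few centimetres aside while the robot is not near it.
It also fails if it takes over 210 s, if anything falls off the work surface, if the arm or the gripper's body presses on something with over 40 N, if the wrist force passes 120 N, or if a joint passes its speed limit or range.

## Working session

There is one attempt and no reset: what is moved stays moved. The work goes in short steps, Python scripts to look and compute and a tool call to move; the robot and the scene stay as the last step left them, time stands still between calls to the robot, and variables do not carry over. Pictures are saved under pics/ and viewed, about 12 in all and at most 16, crops included, and the job is handed in when it is done.

Besides the shell and the picture viewer there is one more tool, called after ">>>" in YAML: its name, and indented under it one key for each argument. arm_command: Moves the arm, as the interface text tells. Its arguments: {"type":"object","properties":{"commands":{"type":"array","items":{"type":"object","properties":{"claw":{"type":"number"},"tx":{"type":"number"},"ty":{"type":"number"},"tz":{"type":"number"},"rx":{"type":"number"},"ry":{"type":"number"},"rz":{"type":"number"}}}},"force":{"type":"number"}},"required":["commands"]}

```bash
mkdir -p pics; cat > h.py <<'E'
import numpy as np, cv2
from cell import env, read_camera, calibration, order
def ray(name,u,v,pose=None):
    c=calibration(name);K=np.array(c["K"]);k=c["k1"]
    d=np.array([(u-K[0,2])/K[0,0],(v-K[1,2])/K[1,1]]);s=d.copy()
    for _ in range(30): s=d/(1+k*(s@s))
    if name=="wrist":
        T=np.eye(4);T[:3,:3]=pose[1];T[:3,3]=pose[0];W=T@np.array(c["hand_eye"])
    else: W=np.array(c["world_from_camera"])
    r=W[:3,:3]@np.array([s[0],s[1],1]);return W[:3,3],r/np.linalg.norm(r)
def atz(name,u,v,z,pose=None):
    o,r=ray(name,u,v,pose);return o+r*(z-o[2])/r[2]
def proj(name,p,pose=None):
    c=calibration(name);K=np.array(c["K"]);k=c["k1"]
    if name=="wrist":
        T=np.eye(4);T[:3,:3]=pose[1];T[:3,3]=pose[0];W=T@np.array(c["hand_eye"])
    else: W=np.array(c["world_from_camera"])
    q=W[:3,:3].T@(np.array(p,float)-W[:3,3]);s=q[:2]/q[2];s=s*(1+k*(s@s))
    return np.array([K[0,0]*s[0]+K[0,2],K[1,1]*s[1]+K[1,2]])
def tri(rays):
    A=np.zeros((3,3));b=np.zeros(3)
    for o,r in rays:
        P=np.eye(3)-np.outer(r,r);A+=P;b+=P@o
    x=np.linalg.solve(A,b);return x,[np.linalg.norm((np.eye(3)-np.outer(r,r))@(x-o)) for o,r in rays]
def snap(name,fn):
    s=env.observe();im=read_camera(name);cv2.imwrite(fn,im[:,:,::-1])
    return im,(np.array(s["ee_pos"]),np.array(s["eef_rot"]))
E
python3 - <<'E'
from h import *
a,_=snap("scene","pics/s0.png");b,_=snap("top","pics/t0.png")
for n in("scene","top","wrist"):print(n,calibration(n))
s=env.observe();print(s["time"],s["ee_pos"],s["eef_rot"],s["opening"],s["ft_force"])
E
```

```text
scene {'K': array([[397.31074569,   0.        , 323.70628056],
       [  0.        , 397.31074569, 200.42662942],
       [  0.        ,   0.        ,   1.        ]]), 'k1': -0.0009105253008083799, 'world_from_camera': array([[ 2.19850989e-01,  7.49221113e-01, -6.24766569e-01,
         1.21708298e+03],
       [ 9.75449549e-01, -1.60433508e-01,  1.50861748e-01,
        -2.13841669e+02],
       [ 1.27953144e-02, -6.42595373e-01, -7.66098862e-01,
         9.25497997e+02],
       [ 0.00000000e+00,  0.00000000e+00,  0.00000000e+00,
         1.00000000e+00]])}
top {'K': array([[384.5828646 ,   0.        , 315.72057771],
       [  0.        , 384.5828646 , 201.43359732],
       [  0.        ,   0.        ,   1.        ]]), 'k1': -0.07038786329515172, 'world_from_camera': array([[-2.67828177e-02, -9.88362616e-01,  1.49739838e-01,
         4.12430508e+02],
       [-9.99628773e-01,  2.72295014e-02,  9.33259284e-04,
        -7.12551874e+01],
       [-4.99973974e-03, -1.49659256e-01, -9.88724992e-01,
         1.00056292e+03],
       [ 0.00000000e+00,  0.00000000e+00,  0.00000000e+00,
         1.00000000e+00]])}
wrist {'K': array([[282.69334164,   0.        , 321.25718625],
       [  0.        , 282.69334164, 194.41682983],
       [  0.        ,   0.        ,   1.        ]]), 'k1': -0.027446409700436904, 'hand_eye': array([[ 2.51230750e-04, -9.64777031e-01, -2.63068845e-01,
         7.37240477e+01],
       [ 9.99999317e-01, -5.79726518e-05,  1.16760790e-03,
         3.31222423e-01],
       [-1.14173208e-03, -2.63068958e-01,  9.64776357e-01,
        -1.55535591e+02],
       [ 0.00000000e+00,  0.00000000e+00,  0.00000000e+00,
         1.00000000e+00]])}
0.1 [ 260.24826312 -567.78599814  227.95775772] [[ 9.09054230e-01  4.16677499e-01 -5.17466805e-04]
 [ 4.16677820e-01 -9.09053568e-01  1.09776742e-03]
 [-1.29900623e-05 -1.21354706e-03 -9.99999264e-01]] 1.0027676686064757 [-0.07830515  0.25868683 -0.35290511]
```

View pics/s0.png

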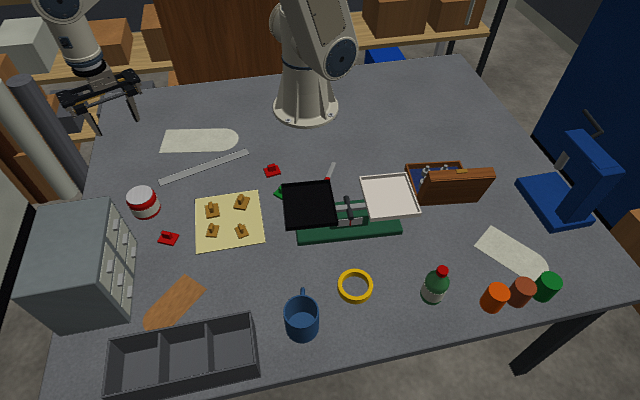

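View pics/t0.png

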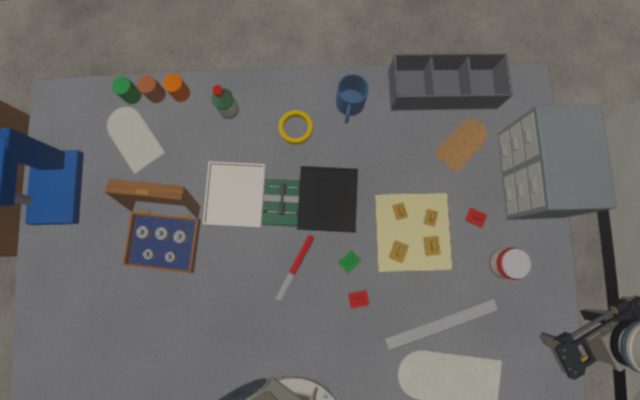

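The scene view shows four brass clasps on the mat at top px (400,211), (431,217), (399,252) and (432,246). There are red look-alikes at (476,218) and (359,299) and a green one at (349,261), all off the mat. The pans, case, lid, knife and tape are visible. I'll enlarge the mat and case to confirm.

```bash
python3 - <<'E'
import cv2,numpy as np
t=cv2.imread("pics/t0.png");s=cv2.imread("pics/s0.png")
f=lambda im,x,y,w,h,k:cv2.resize(im[y:y+h,x:x+w],None,fx=k,fy=k,interpolation=cv2.INTER_CUBIC)
A=f(t,370,190,100,75*1,4);A=f(t,372,188,80,90,5) #400x450
B=f(t,105,178,100,112,4) #400x448
C=np.zeros((600,800,3),np.uint8);C[:450,:400]=A;C[:448,400:]=B
cv2.imwrite("pics/c1.png",C[:450])
D=f(s,190,185,80,70,5);E=f(s,400,150,100,60,4)
C=np.zeros((590,400,3),np.uint8);C[:350]=D;C[350:]=E
cv2.imwrite("pics/c2.png",C)
E
```

```text
(no output)
```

View pics/c1.png

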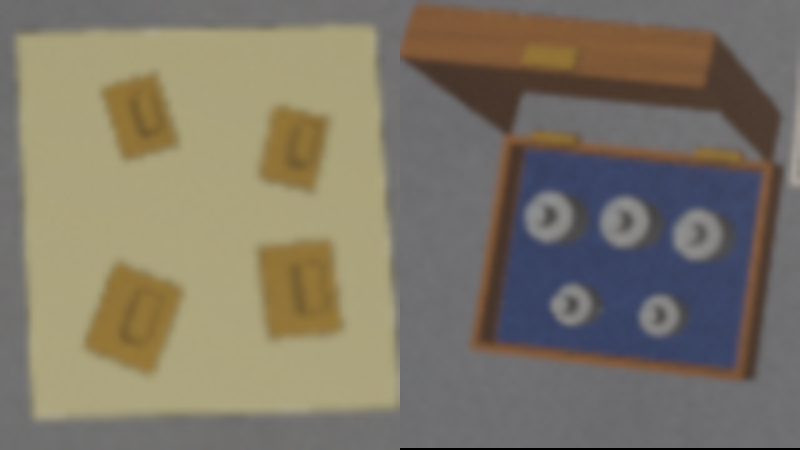

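View pics/c2.png

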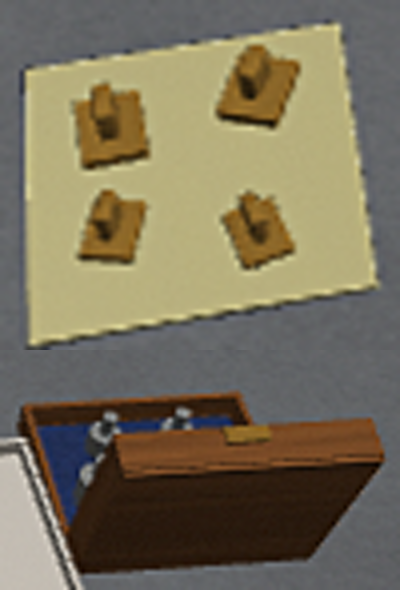

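Confirmed: exactly four brass clasps are on the mat, two large near the robot and two small far from it. Red and green ones lie off the mat. The case holds three 200 g and two 100 g weights.

```bash
python3 - <<'E'
from h import *
np.set_printoptions(precision=1,suppress=True)
A=lambda u,v:((u+.5)/5-.5+372,(v+.5)/5-.5+188)
B=lambda u,v:((u-400+.5)/4-.5+105,(v+.5)/4-.5+178)
D=lambda u,v:((u+.5)/5-.5+190,(v+.5)/5-.5+185)
cl=dict(sa=([(102,88),(157,75),(178,147),(122,160)],12),sb=([(275,106),(328,115),(313,191),(260,180)],12),
 la=([(118,262),(182,288),(152,375),(84,346)],14),lb=([(258,246),(330,240),(342,333),(268,340)],14))
for n,(c,z) in cl.items():
    P=np.array([atz("top",*A(*p),z) for p in c]);d=(P[0]+P[1]-P[2]-P[3])/2;e=(P[1]+P[2]-P[0]-P[3])/2
    print(n,P.mean(0),"len",np.linalg.norm(d),np.linalg.norm(e),"yaw",np.degrees(np.arctan2(d[1],d[0])),np.degrees(np.arctan2(e[1],e[0]))+90)
for n,t,s in (("sa",(147,108),(252,200)),("sb",(300,146),(106,196)),("la",(142,310),(255,52)),("lb",(304,285),(103,90))):
    print(n,*tri([ray("top",*A(*t)),ray("scene",*D(*s))]))
for n,p,z in (("A",(550,216),33),("B",(625,221),33),("C",(698,233),33),("d",(572,304),25),("e",(660,314),25)):print(n,atz("top",*B(*p),z))
for n,p in (("c1",(505,137)),("c2",(780,160)),("c3",(752,378)),("c4",(473,346))):print(n,atz("top",*B(*p),26))
for n,p in (("l1",(415,5)),("l2",(715,33))):print(n,atz("top",*B(*p),150))
# pans, rim z=116 nominal
for n,p in (("g",[(207,162),(265,163),(263,228),(203,225)]),("w",[(300,167),(358,168),(357,231),(298,229)])):
    P=np.array([atz("top",*q,116) for q in p]);print(n,P,P.mean(0))
E
```

```text
sa [ 530.8 -287.2   12. ] len 38.862477029075485 29.968770771836653 yaw 12.618069344261832 11.50170047587369
sb [ 512.6 -366.9   12. ] len 40.291780261475445 28.113586200771987 yaw -15.269871907636114 -12.36481484755403
la [ 427.8 -277.9   14. ] len 46.80537588779745 36.33794876965631 yaw -23.700426713265866 -24.361425189828026
lb [ 439.3 -364.2   14. ] len 47.95404599504586 38.14492340911348 yaw 2.994513985006744 3.1640534495715826
sa [ 532.1 -284.6   40.8] [np.float64(0.22873737347021825), np.float64(0.22873737347016027)]
sb [ 510.8 -362.6   38.4] [np.float64(0.4468845203147765), np.float64(0.44688452031480513)]
la [ 431.  -273.7   48.6] [np.float64(1.081838694616961), np.float64(1.0818386946169452)]
lb [ 440.4 -358.6   46.1] [np.float64(1.5751764306039775), np.float64(1.5751764306040046)]
A [493.1 375.8  33. ]
B [488.8 326.4  33. ]
C [480.1 278.7  33. ]
d [437.1 363.   25. ]
e [429.6 305.2  25. ]
c1 [545.8 411.3  26. ]
c2 [526.2 228.8  26. ]
c3 [388.4 244.8  26. ]
c4 [411.4 427.2  26. ]
l1 [607.2 407.7 150. ]
l2 [585.3 229.5 150. ]
g [[648.5 185.9 116. ]
 [641.7  47.2 116. ]
 [487.8  52.9 116. ]
 [498.3 192.8 116. ]] [569.1 119.7 116. ]
w [[ 629.6  -35.5  116. ]
 [ 623.4 -172.3  116. ]
 [ 475.  -163.5  116. ]
 [ 483.3  -27.9  116. ]] [552.8 -99.8 116. ]
```

Sizes fit the given ones, except that my tongue-top heights from the scene view are rough. A wrist view over the mat will refine them. First I'll write a planner that turns a target into rows.

```bash
cat > plan.py <<'E'
from h import *
import json
from scipy.spatial.transform import Rotation as R
def state():
    s=env.observe();return np.array(s["ee_pos"]),np.array(s["eef_rot"]),s
def psi(r): return np.degrees(np.arctan2(r[1,0],r[0,0]))
def plan(p,way,step=48,ps=None):
    """way: list of (x,y,z,psi deg); prints rounded rows from pose p (pos,psi) """
    p,a=np.array(p[0],float),p[1];out=[]
    for w in way:
        t=np.array(w[:3],float);da=((w[3]-a+180)%360)-180
        n=max(1,int(np.ceil(max(np.linalg.norm(t-p)/step,abs(da)/8.3))))
        for i in range(n):
            c,s=np.cos(np.radians(a)),np.sin(np.radians(a))
            d=(t-p)/(n-i);v=np.round([c*d[0]+s*d[1],s*d[0]-c*d[1],-d[2]],0 if i<n-1 else 1)
            rz=round(-np.radians((((w[3]-a+180)%360)-180)/(n-i)),3)
            out.append({k:float(x) for k,x in zip(("tx","ty","tz","rz"),(*v,rz)) if x})
            p=p+np.array([c*v[0]+s*v[1],s*v[0]-c*v[1],-v[2]]);a-=np.degrees(rz)
        out.append("|")
    print(json.dumps(out).replace('"|"','\n|'),len(out)-len(way))
def go(*way,step=48):
    p,r,s=state();print("at",np.round(p,1),"psi",round(psi(r),1),"t",round(s["time"],1),"F",np.round(s["ft_force"],2),"op",round(s["opening"]*91.9,1));plan((p,psi(r)),way,step)
E
python3 -c "
from plan import *
go((455,-335,190,3))"
```

```text
at [ 260.2 -567.8  228. ] psi 24.6 t 0.1 F [-0.08  0.26 -0.35] op 92.2
[{"tx": 39.0, "ty": -19.0, "tz": 5.0, "rz": 0.054}, {"tx": 38.0, "ty": -21.0, "tz": 5.0, "rz": 0.054}, {"tx": 37.0, "ty": -23.0, "tz": 6.0, "rz": 0.054}, {"tx": 36.0, "ty": -24.0, "tz": 5.0, "rz": 0.054}, {"tx": 34.0, "ty": -27.0, "tz": 6.0, "rz": 0.054}, {"tx": 33.0, "ty": -28.0, "tz": 5.0, "rz": 0.054}, {"tx": 31.1, "ty": -30.0, "tz": 6.0, "rz": 0.053}, 
|] 7
```

>>> arm_command:
  commands:
    - {"claw": 40, "tx": 39, "ty": -19, "tz": 5, "rz": 0.054}
    - {"tx": 38, "ty": -21, "tz": 5, "rz": 0.054}
    - {"tx": 37, "ty": -23, "tz": 6, "rz": 0.054}
    - {"tx": 36, "ty": -24, "tz": 5, "rz": 0.054}
    - {"tx": 34, "ty": -27, "tz": 6, "rz": 0.054}
    - {"tx": 33, "ty": -28, "tz": 5, "rz": 0.054}
    - {"tx": 31, "ty": -30, "tz": 6, "rz": 0.053}
    - {}
    - {}
  force: 25

```text
validation failed for argument at $.co...
```

```bash
python3 - <<'E'
from plan import *
im,p=snap("wrist","pics/w1.png");np.save("w1.npy",np.vstack([p[0],p[1]]))
print(p[0].round(1),psi(p[1]))
for n,q in (("sa",(531,-286,5)),("sb",(512,-366,5)),("la",(428,-277,5)),("lb",(439,-363,5))):print(n,proj("wrist",q,p).round())
cv2.imwrite("pics/w1c.png",cv2.resize(im[:,:,::-1][60:360,140:540],None,fx=2,fy=2,interpolation=cv2.INTER_CUBIC))
E
```

```text
[ 260.2 -567.8  228. ] 24.625021342863185
sa [ 188. -157.]
sb [ 250. -104.]
la [151. -61.]
lb [224. -37.]
```

View pics/w1c.png

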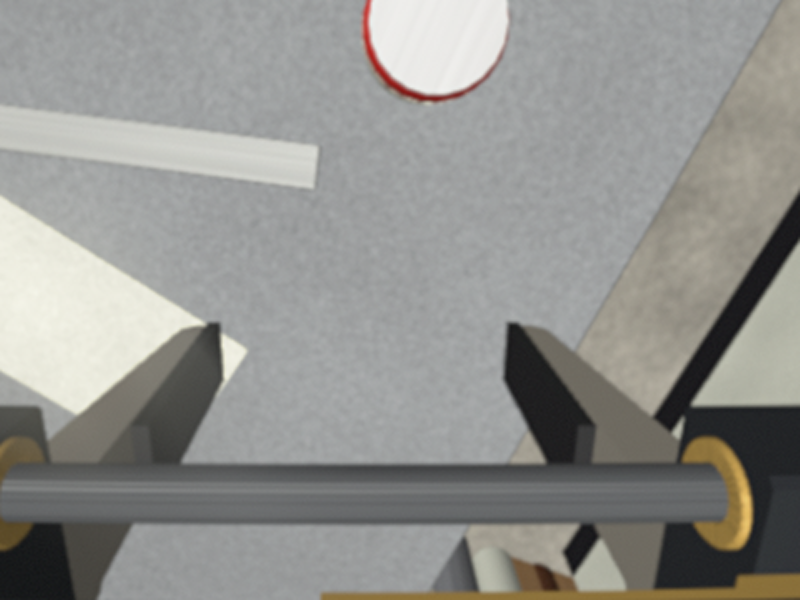

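The move was refused, so this picture only shows the start view, with the fingers covering the lower half. I'll give all fields in every row and stand further back.

```bash
python3 - <<'E'
from plan import *
Rm=lambda a:np.array([[np.cos(a),np.sin(a),0],[np.sin(a),-np.cos(a),0],[0,0,-1]])
for x in(390,420):
    p=(np.array([x,-325,200.]),Rm(np.radians(3)))
    print(x,[proj("wrist",q,p).round() for q in ((531,-286,5),(512,-366,5),(428,-277,5),(439,-363,5))])
go((410,-330,200,3))
E
```

```text
390 [array([293.,  55.]), array([361.,  77.]), array([283., 145.]), array([354., 140.])]
420 [array([292.,  83.]), array([359., 104.]), array([283., 170.]), array([352., 164.])]
at [ 260.3 -567.8  228. ] psi 24.6 t 0.1 F [-0.1   0.73  0.09] op 91.7
[{"tx": 39.0, "ty": -26.0, "tz": 5.0, "rz": 0.063}, {"tx": 38.0, "ty": -28.0, "tz": 5.0, "rz": 0.063}, {"tx": 36.0, "ty": -30.0, "tz": 5.0, "rz": 0.063}, {"tx": 33.0, "ty": -33.0, "tz": 4.0, "rz": 0.063}, {"tx": 32.0, "ty": -34.0, "tz": 5.0, "rz": 0.063}, {"tx": 29.0, "ty": -36.7, "tz": 4.0, "rz": 0.062}, 
|] 6
```

>>> arm_command:
  commands:
    - {"claw": 40, "tx": 39, "ty": -26, "tz": 5, "rx": 0, "ry": 0, "rz": 0.063}
    - {"claw": 40, "tx": 38, "ty": -28, "tz": 5, "rx": 0, "ry": 0, "rz": 0.063}
    - {"claw": 40, "tx": 36, "ty": -30, "tz": 5, "rx": 0, "ry": 0, "rz": 0.063}
    - {"claw": 40, "tx": 33, "ty": -33, "tz": 4, "rx": 0, "ry": 0, "rz": 0.063}
    - {"claw": 40, "tx": 32, "ty": -34, "tz": 5, "rx": 0, "ry": 0, "rz": 0.063}
    - {"claw": 40, "tx": 29, "ty": -37, "tz": 4, "rx": 0, "ry": 0, "rz": 0.062}
    - {"claw": 40, "tx": 0, "ty": 0, "tz": 0, "rx": 0, "ry": 0, "rz": 0}
    - {"claw": 40, "tx": 0, "ty": 0, "tz": 0, "rx": 0, "ry": 0, "rz": 0}
  force: 25

```text
time: 0.95
ee_pos: [410.5, -329.1, 200.5]
eef_rot: [[0.998, 0.056, -0.0], [0.056, -0.998, -0.0], [-0.0, -0.0, -1.0]]
ft_force: [-0.2, 0.6, -0.1]
opening: 0.437
```

```bash
python3 - <<'E'
from plan import *
im,p=snap("wrist","pics/w2.png");np.save("w2.npy",np.vstack([p[0],p[1]]))
print(p[0].round(1),psi(p[1]))
cv2.imwrite("pics/w2c.png",cv2.resize(im[:,:,::-1][40:220,230:430],None,fx=4,fy=3.3,interpolation=cv2.INTER_CUBIC)[:594])
E
```

```text
[ 410.5 -329.1  200.5] 3.205100887485114
```

View pics/w2c.png

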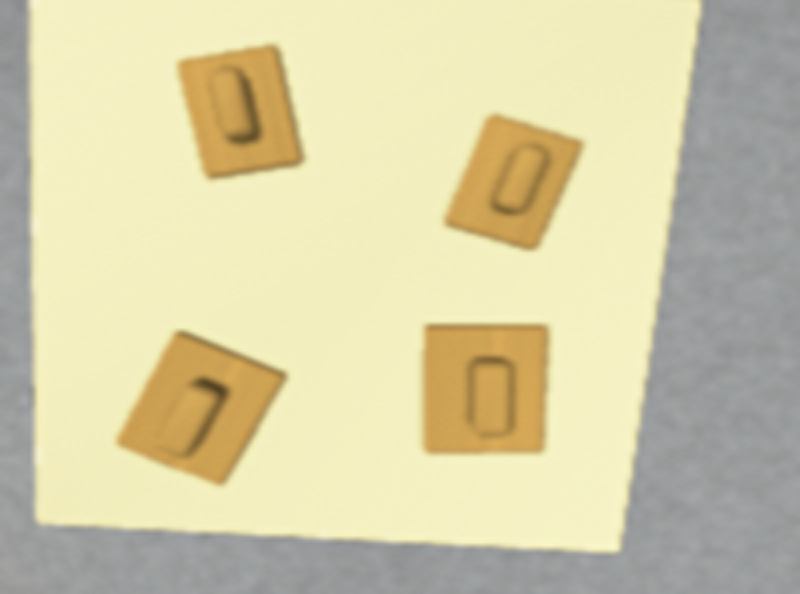

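The four clasps are sharp here, with tongue tops at crop px sa (231,102), sb (522,178), la (190,418) and lb (490,397). I'll triangulate these with the top view.

```bash
python3 - <<'E'
from plan import *
np.set_printoptions(precision=1,suppress=True)
a=np.load("w2.npy");p=(a[0],a[1:])
W=lambda u,v:(230+u/4,40+v/3.3)
A=lambda u,v:((u+.5)/5-.5+372,(v+.5)/5-.5+188)
D=lambda u,v:((u+.5)/5-.5+190,(v+.5)/5-.5+185)
for n,w,t,s,z in (("sa",(232,103),(145,110),(252,203),34),("sb",(522,178),(299,147),(106,200),34),("la",(190,418),(140,312),(255,58),38),("lb",(491,397),(303,286),(104,95),38)):
    print(n,tri([ray("wrist",*W(*w),p),ray("scene",*D(*s))]),"top:",atz("top",*A(*t),z),"w:",atz("wrist",*W(*w),z,p))
cl=dict(sa=([(179,62),(275,45),(302,162),(210,178)],12),sb=([(492,114),(582,143),(537,249),(446,224)],12),
 la=([(180,332),(286,375),(222,485),(118,442)],14),lb=([(425,325),(548,325),(545,452),(424,452)],14))
for n,(c,z) in cl.items():
    P=np.array([atz("wrist",*W(*q),z,p) for q in c]);d=(P[0]+P[1]-P[2]-P[3])/2;e=(P[1]+P[2]-P[0]-P[3])/2
    print(n,P.mean(0),np.linalg.norm(d),np.linalg.norm(e),"yaw",np.degrees(np.arctan2(d[1],d[0])),np.degrees(np.arctan2(e[1],e[0]))+90)
E
```

```text
sa (array([ 529.6, -286.5,   34.4]), [np.float64(1.4500406573030162), np.float64(1.4500406573030324)]) top: [ 531.9 -285.3   34. ] w: [ 529.9 -287.9   34. ]
sb (array([ 511.2, -365. ,   35.8]), [np.float64(1.4329469972428004), np.float64(1.4329469972428366)]) top: [ 510.8 -362.9   34. ] w: [ 511.4 -366.7   34. ]
la (array([ 426.6, -276.4,   36.7]), [np.float64(2.6722795057024653), np.float64(2.672279505702319)]) top: [ 430.1 -276.    38. ] w: [ 427.6 -279.1   38. ]
lb (array([ 440.2, -361.9,   42.2]), [np.float64(1.4524922741116923), np.float64(1.4524922741117323)]) top: [ 440.4 -358.9   38. ] w: [ 439.7 -363.9   38. ]
sa [ 530.1 -288.1   12. ] 38.29801797422051 27.34061631525858 yaw 14.143772787605371 14.312285769026786
sb [ 511.4 -367.4   12. ] 37.9971026986133 27.934442905259594 yaw -15.201801851485522 -15.41387589857402
la [ 426.8 -279.    14. ] 45.881915670728965 35.2918801752993 yaw -23.657126147281726 -23.824667986896316
lb [ 438.9 -364.9   14. ] 46.76803887327619 37.00910846488567 yaw 4.039791370460389 3.2533224065178814
```

Heights agree with the text (34 and 38 mm tongue tops). Starting with lb.

```bash
python3 - <<'E'
from plan import *
go((440,-363,75,3.5),(440,-363,31,3.5))
print("carry");plan(((440,-363,190),3.5),[(601,90,190,-4),(601,90,127,-4)])
E
```

```text
at [ 410.1 -330.1  200.6] psi 3.1 t 1.0 F [-1.41 -0.57 -0.98] op 40.1
[{"tx": 9.0, "ty": 11.0, "tz": 42.0, "rz": -0.002}, {"tx": 9.0, "ty": 12.0, "tz": 42.0, "rz": -0.002}, {"tx": 10.0, "ty": 11.6, "tz": 41.6, "rz": -0.003}, 
|, {"tz": 44.0}, 
|] 4
carry
[{"tx": 17.0, "ty": -40.0, "rz": 0.012}, {"tx": 17.0, "ty": -40.0, "rz": 0.012}, {"tx": 16.0, "ty": -41.0, "rz": 0.012}, {"tx": 16.0, "ty": -41.0, "rz": 0.012}, {"tx": 15.0, "ty": -41.0, "rz": 0.012}, {"tx": 15.0, "ty": -41.0, "rz": 0.012}, {"tx": 14.0, "ty": -41.0, "rz": 0.012}, {"tx": 14.0, "ty": -42.0, "rz": 0.012}, {"tx": 13.0, "ty": -42.0, "rz": 0.012}, {"tx": 12.0, "ty": -42.0, "rz": 0.011}, {"tx": 12.4, "ty": -41.5, "rz": 0.012}, 
|, {"tz": 32.0}, {"tz": 31.0}, 
|] 13
```

>>> arm_command:
  commands:
    - {"claw": 36, "tx": 9, "ty": 11, "tz": 42, "rx": 0, "ry": 0, "rz": 0}
    - {"claw": 36, "tx": 9, "ty": 12, "tz": 42, "rx": 0, "ry": 0, "rz": 0}
    - {"claw": 36, "tx": 10, "ty": 11.5, "tz": 41.5, "rx": 0, "ry": 0, "rz": 0}
    - {"claw": 36, "tx": 0, "ty": 0, "tz": 24, "rx": 0, "ry": 0, "rz": 0}
    - {"claw": 36, "tx": 0, "ty": 0, "tz": 20, "rx": 0, "ry": 0, "rz": 0}
    - {"claw": 36, "tx": 0, "ty": 0, "tz": 0, "rx": 0, "ry": 0, "rz": 0}
    - {"claw": 0, "tx": 0, "ty": 0, "tz": 0, "rx": 0, "ry": 0, "rz": 0}
    - {"claw": 0, "tx": 0, "ty": 0, "tz": 0, "rx": 0, "ry": 0, "rz": 0}
    - {"claw": 0, "tx": 0, "ty": 0, "tz": 0, "rx": 0, "ry": 0, "rz": 0}
    - {"claw": 0, "tx": 0, "ty": 0, "tz": 0, "rx": 0, "ry": 0, "rz": 0}
  force: 30

```text
time: 2.0
ee_pos: [439.8, -363.4, 31.5]
eef_rot: [[0.999, 0.053, 0.0], [0.053, -0.999, -0.001], [0.0, 0.001, -1.0]]
ft_force: [-0.6, -1.7, 1.5]
opening: 0.128
```

>>> arm_command:
  commands:
    - {"claw": 0, "tx": 0, "ty": 0, "tz": -35, "rx": 0, "ry": 0, "rz": 0}
    - {"claw": 0, "tx": 0, "ty": 0, "tz": -42, "rx": 0, "ry": 0, "rz": 0}
    - {"claw": 0, "tx": 0, "ty": 0, "tz": -42, "rx": 0, "ry": 0, "rz": 0}
    - {"claw": 0, "tx": 0, "ty": 0, "tz": -40, "rx": 0, "ry": 0, "rz": 0}
    - {"claw": 0, "tx": 0, "ty": 0, "tz": 0, "rx": 0, "ry": 0, "rz": 0}
    - {"claw": 0, "tx": 0, "ty": 0, "tz": 0, "rx": 0, "ry": 0, "rz": 0}
    - {"claw": 0, "tx": 0, "ty": 0, "tz": 0, "rx": 0, "ry": 0, "rz": 0}

```text
time: 2.7
ee_pos: [439.0, -362.2, 188.6]
eef_rot: [[0.999, 0.053, -0.002], [0.053, -0.999, 0.002], [-0.002, -0.002, -1.0]]
ft_force: [-0.2, -0.3, -3.0]
opening: 0.129
```

Gripped at 11.8 mm opening, weight about 3 N. Carrying to the pan.

>>> arm_command:
  commands:
    - {"claw": 0, "tx": 17, "ty": -40, "tz": 0, "rx": 0, "ry": 0, "rz": 0.012}
    - {"claw": 0, "tx": 17, "ty": -40, "tz": 0, "rx": 0, "ry": 0, "rz": 0.012}
    - {"claw": 0, "tx": 16, "ty": -41, "tz": 0, "rx": 0, "ry": 0, "rz": 0.012}
    - {"claw": 0, "tx": 16, "ty": -41, "tz": 0, "rx": 0, "ry": 0, "rz": 0.012}
    - {"claw": 0, "tx": 15, "ty": -41, "tz": 0, "rx": 0, "ry": 0, "rz": 0.012}
    - {"claw": 0, "tx": 15, "ty": -41, "tz": 0, "rx": 0, "ry": 0, "rz": 0.012}
    - {"claw": 0, "tx": 14, "ty": -41, "tz": 0, "rx": 0, "ry": 0, "rz": 0.012}
    - {"claw": 0, "tx": 14, "ty": -42, "tz": 0, "rx": 0, "ry": 0, "rz": 0.012}
    - {"claw": 0, "tx": 13, "ty": -42, "tz": 0, "rx": 0, "ry": 0, "rz": 0.012}
    - {"claw": 0, "tx": 12, "ty": -42, "tz": 0, "rx": 0, "ry": 0, "rz": 0.012}

```text
time: 3.7
ee_pos: [588.7, 49.9, 187.9]
eef_rot: [[0.998, -0.067, -0.003], [-0.067, -0.998, -0.0], [-0.003, 0.001, -1.0]]
ft_force: [0.6, 0.2, -2.1]
opening: 0.126
```

>>> arm_command:
  commands:
    - {"claw": 0, "tx": 12, "ty": -41.5, "tz": 0, "rx": 0, "ry": 0, "rz": 0.011}
    - {"claw": 0, "tx": 0, "ty": 0, "tz": 0, "rx": 0, "ry": 0, "rz": 0}
    - {"claw": 0, "tx": 0, "ty": 0, "tz": 0, "rx": 0, "ry": 0, "rz": 0}
    - {"claw": 0, "tx": 0, "ty": 0, "tz": 0, "rx": 0, "ry": 0, "rz": 0}

```text
time: 4.1
ee_pos: [603.1, 87.8, 188.6]
eef_rot: [[0.997, -0.078, -0.003], [-0.078, -0.997, -0.001], [-0.003, 0.001, -1.0]]
ft_force: [0.0, 0.1, -1.2]
opening: 0.126
```

```bash
python3 - <<'E'
from plan import *
go((601,90,150,-4),(601,90,128,-4))
im,p=snap("wrist","pics/w3.png");snap("top","pics/t3.png")
cv2.imwrite("pics/w3c.png",im[:,:,::-1])
E
```

```text
at [603.1  87.8 188.6] psi -4.5 t 4.1 F [ 0.04  0.06 -1.15] op 11.6
[{"tx": -2.3, "ty": -2.0, "tz": 38.6, "rz": -0.008}, 
|, {"tz": 22.0}, 
|] 2
```

View pics/w3c.png

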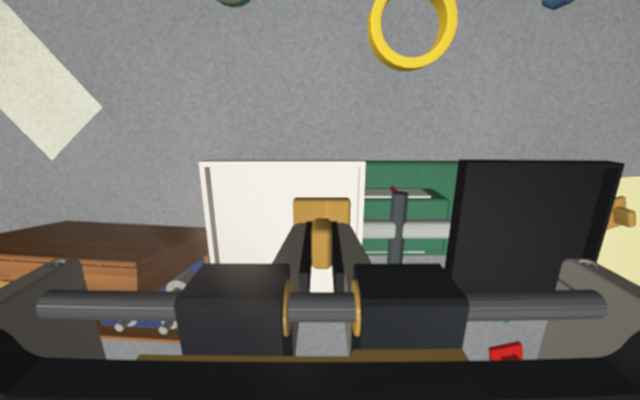

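The clasp hangs over the white pan; pan far corners are at px (200,162) and (366,162). I'll check the pan centre from this view.

```bash
python3 - <<'E'
from plan import *
p,r,s=state()
a=[atz("wrist",u,v,116,(p,r)) for u,v in((201,162),(365,162),(459,161),(621,163))];print(np.round(a,1))
import time
f=[env.observe()["ft_force"] for _ in range(5)];print(f)
E
```

```text
[[ 650.2  181.7  116. ]
 [ 639.5   48.2  116. ]
 [ 634.3  -28.9  116. ]
 [ 622.3 -168.3  116. ]]
[array([ 0.1375489 ,  1.34352931, -2.03973079]), array([ 0.1375489 ,  1.34352931, -2.03973079]), array([ 0.1375489 ,  1.34352931, -2.03973079]), array([ 0.1375489 ,  1.34352931, -2.03973079]), array([ 0.1375489 ,  1.34352931, -2.03973079])]
```

>>> arm_command:
  commands:
    - {"claw": 0, "tx": -2, "ty": -2, "tz": 38, "rx": 0, "ry": 0, "rz": 0}
    - {"claw": 0, "tx": 0, "ty": 0, "tz": 14, "rx": 0, "ry": 0, "rz": 0}
    - {"claw": 0, "tx": 0, "ty": 0, "tz": 9, "rx": 0, "ry": 0, "rz": 0}
    - {"claw": 0, "tx": 0, "ty": 0, "tz": 0, "rx": 0, "ry": 0, "rz": 0}
    - {"claw": 26, "tx": 0, "ty": 0, "tz": 0, "rx": 0, "ry": 0, "rz": 0}
    - {"claw": 26, "tx": 0, "ty": 0, "tz": 0, "rx": 0, "ry": 0, "rz": 0}
    - {"claw": 26, "tx": 0, "ty": 0, "tz": 0, "rx": 0, "ry": 0, "rz": 0}
    - {"claw": 26, "tx": 0, "ty": 0, "tz": -30, "rx": 0, "ry": 0, "rz": 0}
    - {"claw": 30, "tx": 0, "ty": 0, "tz": -32, "rx": 0, "ry": 0, "rz": 0}

```text
time: 5.1
ee_pos: [601.9, 90.9, 191.5]
eef_rot: [[0.997, -0.078, -0.002], [-0.078, -0.997, -0.0], [-0.002, 0.0, -1.0]]
ft_force: [0.4, 0.2, -0.4]
opening: 0.323
```

```bash
cat >> plan.py <<'E'
def brass(fn):
    im=read_camera("top");cv2.imwrite(fn,im[:,:,::-1])
    h=cv2.cvtColor(im,cv2.COLOR_RGB2HSV);m=cv2.inRange(h,(10,110,90),(24,255,255));m[:185]=0;m[285:]=0;m[:,:370]=0;m[:,460:]=0
    n,_,st,c=cv2.connectedComponentsWithStats(m)
    for i in range(1,n):
        if st[i,4]>40: print("blob",st[i,4],c[i].round(1),atz("top",*c[i],14)[:2].round(1))
E
python3 - <<'E'
from plan import *
brass("pics/t4.png")
go((530,-287,190,14.2),(530,-287,75,14.2),(530,-287,29,14.2))
print("carry");plan(((530,-287,190),14.2),[(605,145,190,-4),(605,145,111,-4)])
E
```

```text
blob 162 [399.5 210.8] [ 531.3 -286.6]
blob 158 [430.3 217. ] [ 512.8 -366.2]
blob 262 [398.2 251.2] [ 427.6 -277.4]
at [605.1  91.3 197.8] psi -4.5 t 5.2 F [ 1.72 -0.02  4.25] op 29.8
[{"tx": -5.0, "ty": 43.0, "tz": 1.0, "rz": -0.036}, {"tx": -7.0, "ty": 42.0, "tz": 1.0, "rz": -0.036}, {"tx": -8.0, "ty": 42.0, "tz": 1.0, "rz": -0.036}, {"tx": -10.0, "ty": 42.0, "tz": 1.0, "rz": -0.036}, {"tx": -11.0, "ty": 41.0, "tz": 1.0, "rz": -0.036}, {"tx": -12.0, "ty": 41.0, "tz": 1.0, "rz": -0.036}, {"tx": -14.0, "ty": 41.0, "tz": 1.0, "rz": -0.037}, {"tx": -16.0, "ty": 40.0, "rz": -0.036}, {"tx": -16.4, "ty": 39.0, "tz": 0.8, "rz": -0.037}, 
|, {"tz": 38.0}, {"tz": 38.0}, {"tz": 39.0}, 
|, {"tz": 46.0}, 
|] 13
carry
[{"tx": 18.0, "ty": -40.0, "rz": 0.032}, {"tx": 17.0, "ty": -41.0, "rz": 0.032}, {"tx": 15.0, "ty": -41.0, "rz": 0.032}, {"tx": 14.0, "ty": -42.0, "rz": 0.032}, {"tx": 13.0, "ty": -42.0, "rz": 0.032}, {"tx": 11.0, "ty": -42.0, "rz": 0.032}, {"tx": 10.0, "ty": -43.0, "rz": 0.031}, {"tx": 8.0, "ty": -43.0, "rz": 0.032}, {"tx": 7.0, "ty": -43.0, "rz": 0.031}, {"tx": 6.2, "ty": -43.0, "rz": 0.032}, 
|, {"tz": 40.0}, {"tz": 39.0}, 
|] 12
```

>>> arm_command:
  commands:
    - {"claw": 34, "tx": -5, "ty": 43, "tz": 0, "rx": 0, "ry": 0, "rz": -0.036}
    - {"claw": 34, "tx": -6, "ty": 42, "tz": 0, "rx": 0, "ry": 0, "rz": -0.036}
    - {"claw": 34, "tx": -7, "ty": 42, "tz": 0, "rx": 0, "ry": 0, "rz": -0.036}
    - {"claw": 34, "tx": -9, "ty": 42, "tz": 0, "rx": 0, "ry": 0, "rz": -0.036}
    - {"claw": 34, "tx": -11, "ty": 41, "tz": 0, "rx": 0, "ry": 0, "rz": -0.036}
    - {"claw": 34, "tx": -12, "ty": 41, "tz": 0, "rx": 0, "ry": 0, "rz": -0.036}
    - {"claw": 34, "tx": -14, "ty": 41, "tz": 0, "rx": 0, "ry": 0, "rz": -0.037}
    - {"claw": 34, "tx": -15, "ty": 40, "tz": 0, "rx": 0, "ry": 0, "rz": -0.036}
    - {"claw": 34, "tx": -15, "ty": 39, "tz": 0, "rx": 0, "ry": 0, "rz": -0.037}
    - {"claw": 34, "tx": 0, "ty": 0, "tz": 30, "rx": 0, "ry": 0, "rz": 0}

```text
time: 6.15
ee_pos: [534.8, -293.1, 165.1]
eef_rot: [[0.97, 0.243, 0.008], [0.243, -0.97, -0.006], [0.006, 0.008, -1.0]]
ft_force: [0.6, 0.2, -0.3]
opening: 0.365
```

>>> arm_command:
  commands:
    - {"claw": 34, "tx": 0, "ty": 0, "tz": 40, "rx": 0, "ry": 0, "rz": 0}
    - {"claw": 34, "tx": 0, "ty": 0, "tz": 30, "rx": 0, "ry": 0, "rz": 0}
    - {"claw": 34, "tx": 0, "ty": 0, "tz": 0, "rx": 0, "ry": 0, "rz": 0}
    - {"claw": 34, "tx": 0, "ty": 0, "tz": 0, "rx": 0, "ry": 0, "rz": 0}
    - {"claw": 34, "tx": 0, "ty": 0, "tz": 0, "rx": 0, "ry": 0, "rz": 0}

```text
time: 6.65
ee_pos: [534.1, -287.5, 93.2]
eef_rot: [[0.969, 0.246, 0.003], [0.246, -0.969, -0.001], [0.002, 0.002, -1.0]]
ft_force: [-0.0, -0.3, 0.3]
opening: 0.367
```

>>> arm_command:
  commands:
    - {"claw": 34, "tx": -4, "ty": -1.5, "tz": 20, "rx": 0, "ry": 0, "rz": 0}
    - {"claw": 34, "tx": 0, "ty": 0, "tz": 26, "rx": 0, "ry": 0, "rz": 0}
    - {"claw": 34, "tx": 0, "ty": 0, "tz": 18, "rx": 0, "ry": 0, "rz": 0}
    - {"claw": 34, "tx": 0, "ty": 0, "tz": 0, "rx": 0, "ry": 0, "rz": 0}
    - {"claw": 0, "tx": 0, "ty": 0, "tz": 0, "rx": 0, "ry": 0, "rz": 0}
    - {"claw": 0, "tx": 0, "ty": 0, "tz": 0, "rx": 0, "ry": 0, "rz": 0}
    - {"claw": 0, "tx": 0, "ty": 0, "tz": 0, "rx": 0, "ry": 0, "rz": 0}
    - {"claw": 0, "tx": 0, "ty": 0, "tz": 0, "rx": 0, "ry": 0, "rz": 0}

```text
time: 7.45
ee_pos: [529.3, -286.9, 28.4]
eef_rot: [[0.969, 0.245, 0.002], [0.245, -0.969, -0.001], [0.002, 0.001, -1.0]]
ft_force: [-0.8, -0.2, 7.5]
opening: 0.104
```

>>> arm_command:
  commands:
    - {"claw": 0, "tx": 0, "ty": 0, "tz": -35, "rx": 0, "ry": 0, "rz": 0}
    - {"claw": 0, "tx": 0, "ty": 0, "tz": -42, "rx": 0, "ry": 0, "rz": 0}
    - {"claw": 0, "tx": 0, "ty": 0, "tz": -42, "rx": 0, "ry": 0, "rz": 0}
    - {"claw": 0, "tx": 0, "ty": 0, "tz": -42, "rx": 0, "ry": 0, "rz": 0}
    - {"claw": 0, "tx": 0, "ty": 0, "tz": 0, "rx": 0, "ry": 0, "rz": 0}
    - {"claw": 0, "tx": 0, "ty": 0, "tz": 0, "rx": 0, "ry": 0, "rz": 0}
    - {"claw": 0, "tx": 0, "ty": 0, "tz": 0, "rx": 0, "ry": 0, "rz": 0}

```text
time: 8.15
ee_pos: [527.6, -286.0, 186.9]
eef_rot: [[0.969, 0.245, -0.002], [0.245, -0.969, 0.001], [-0.001, -0.001, -1.0]]
ft_force: [-0.0, 0.4, -1.2]
opening: 0.105
```

>>> arm_command:
  commands:
    - {"claw": 0, "tx": 18, "ty": -40, "tz": 0, "rx": 0, "ry": 0, "rz": 0.032}
    - {"claw": 0, "tx": 17, "ty": -41, "tz": 0, "rx": 0, "ry": 0, "rz": 0.032}
    - {"claw": 0, "tx": 15, "ty": -41, "tz": 0, "rx": 0, "ry": 0, "rz": 0.032}
    - {"claw": 0, "tx": 14, "ty": -42, "tz": 0, "rx": 0, "ry": 0, "rz": 0.032}
    - {"claw": 0, "tx": 13, "ty": -42, "tz": 0, "rx": 0, "ry": 0, "rz": 0.032}
    - {"claw": 0, "tx": 11, "ty": -42, "tz": 0, "rx": 0, "ry": 0, "rz": 0.032}
    - {"claw": 0, "tx": 10, "ty": -43, "tz": 0, "rx": 0, "ry": 0, "rz": 0.031}
    - {"claw": 0, "tx": 8, "ty": -43, "tz": 0, "rx": 0, "ry": 0, "rz": 0.032}
    - {"claw": 0, "tx": 7, "ty": -43, "tz": 0, "rx": 0, "ry": 0, "rz": 0.031}
    - {"claw": 0, "tx": 6, "ty": -43, "tz": 0, "rx": 0, "ry": 0, "rz": 0.032}

```text
time: 9.15
ee_pos: [602.2, 147.1, 186.0]
eef_rot: [[0.997, -0.071, -0.003], [-0.071, -0.997, -0.001], [-0.003, 0.001, -1.0]]
ft_force: [0.4, 0.1, -1.6]
opening: 0.107
```

>>> arm_command:
  commands:
    - {"claw": 0, "tx": 0, "ty": 0, "tz": 20, "rx": 0, "ry": 0, "rz": 0}
    - {"claw": 0, "tx": 0, "ty": 0, "tz": 0, "rx": 0, "ry": 0, "rz": 0}
    - {"claw": 0, "tx": 0, "ty": 0, "tz": 0, "rx": 0, "ry": 0, "rz": 0}
    - {"claw": 0, "tx": 0, "ty": 0, "tz": 0, "rx": 0, "ry": 0, "rz": 0}

```text
time: 9.55
ee_pos: [603.1, 144.6, 168.0]
eef_rot: [[0.997, -0.071, -0.001], [-0.071, -0.997, -0.0], [-0.001, 0.0, -1.0]]
ft_force: [0.2, 0.2, -0.7]
opening: 0.107
```

>>> arm_command:
  commands:
    - {"claw": 0, "tx": 1, "ty": 0, "tz": 30, "rx": 0, "ry": 0, "rz": 0}
    - {"claw": 0, "tx": 0, "ty": 0, "tz": 17, "rx": 0, "ry": 0, "rz": 0}
    - {"claw": 0, "tx": 0, "ty": 0, "tz": 10, "rx": 0, "ry": 0, "rz": 0}
    - {"claw": 0, "tx": 0, "ty": 0, "tz": 0, "rx": 0, "ry": 0, "rz": 0}
    - {"claw": 24, "tx": 0, "ty": 0, "tz": 0, "rx": 0, "ry": 0, "rz": 0}
    - {"claw": 24, "tx": 0, "ty": 0, "tz": 0, "rx": 0, "ry": 0, "rz": 0}
    - {"claw": 24, "tx": 0, "ty": 0, "tz": 0, "rx": 0, "ry": 0, "rz": 0}
    - {"claw": 24, "tx": 0, "ty": 0, "tz": -35, "rx": 0, "ry": 0, "rz": 0}
    - {"claw": 34, "tx": 0, "ty": 0, "tz": -44, "rx": 0, "ry": 0, "rz": 0}
    - {"claw": 34, "tx": 0, "ty": 0, "tz": 0, "rx": 0, "ry": 0, "rz": 0}

```text
time: 10.55
ee_pos: [607.8, 146.3, 196.4]
eef_rot: [[0.997, -0.07, 0.009], [-0.07, -0.998, 0.002], [0.009, -0.003, -1.0]]
ft_force: [0.6, 0.9, -0.2]
opening: 0.371
```

```bash
python3 - <<'E'
from plan import *
brass("pics/t5.png")
go((511.5,-365.5,190,-15.2))
print("carry");plan(((511,-365.5,188),-15.2),[(533,94,188,-4)])
E
```

```text
blob 157 [430.3 217.2] [ 512.5 -366. ]
blob 262 [398.2 251.2] [ 427.6 -277.5]
at [606.4 146.  193.7] psi -4.0 t 10.6 F [ 0.62  0.36 -0.69] op 34.2
[{"tx": -5.0, "ty": 47.0, "rz": 0.018}, {"tx": -5.0, "ty": 47.0, "rz": 0.018}, {"tx": -4.0, "ty": 47.0, "rz": 0.018}, {"tx": -3.0, "ty": 47.0, "rz": 0.018}, {"tx": -2.0, "ty": 47.0, "tz": 1.0, "rz": 0.018}, {"tx": -1.0, "ty": 47.0, "rz": 0.018}, {"ty": 47.0, "tz": 1.0, "rz": 0.017}, {"tx": 1.0, "ty": 48.0, "rz": 0.018}, {"tx": 1.0, "ty": 47.0, "tz": 1.0, "rz": 0.017}, {"tx": 2.0, "ty": 48.0, "rz": 0.018}, {"tx": 3.7, "ty": 47.2, "tz": 0.7, "rz": 0.017}, 
|] 11
carry
[{"tx": -10.0, "ty": -45.0, "rz": -0.02}, {"tx": -9.0, "ty": -45.0, "rz": -0.019}, {"tx": -8.0, "ty": -45.0, "rz": -0.02}, {"tx": -7.0, "ty": -45.0, "rz": -0.019}, {"tx": -6.0, "ty": -46.0, "rz": -0.02}, {"tx": -6.0, "ty": -46.0, "rz": -0.019}, {"tx": -5.0, "ty": -46.0, "rz": -0.02}, {"tx": -4.0, "ty": -46.0, "rz": -0.019}, {"tx": -3.0, "ty": -46.0, "rz": -0.02}, {"tx": -1.3, "ty": -45.5, "rz": -0.019}, 
|] 10
```

>>> arm_command:
  commands:
    - {"claw": 34, "tx": -5, "ty": 47, "tz": 0, "rx": 0, "ry": 0, "rz": 0.018}
    - {"claw": 34, "tx": -5, "ty": 47, "tz": 0, "rx": 0, "ry": 0, "rz": 0.018}
    - {"claw": 34, "tx": -4, "ty": 47, "tz": 0, "rx": 0, "ry": 0, "rz": 0.018}
    - {"claw": 34, "tx": -3, "ty": 47, "tz": 0, "rx": 0, "ry": 0, "rz": 0.018}
    - {"claw": 34, "tx": -2, "ty": 47, "tz": 0, "rx": 0, "ry": 0, "rz": 0.018}
    - {"claw": 34, "tx": -1, "ty": 47, "tz": 0, "rx": 0, "ry": 0, "rz": 0.018}
    - {"claw": 34, "tx": 1, "ty": 47, "tz": 0, "rx": 0, "ry": 0, "rz": 0.018}
    - {"claw": 34, "tx": 1, "ty": 47, "tz": 0, "rx": 0, "ry": 0, "rz": 0.018}
    - {"claw": 34, "tx": 2, "ty": 47, "tz": 0, "rx": 0, "ry": 0, "rz": 0.018}
    - {"claw": 34, "tx": 2, "ty": 47, "tz": 20, "rx": 0, "ry": 0, "rz": 0.018}

```text
time: 11.6
ee_pos: [520.2, -319.3, 171.7]
eef_rot: [[0.969, -0.248, 0.003], [-0.248, -0.969, -0.002], [0.003, 0.001, -1.0]]
ft_force: [1.1, 0.5, 0.4]
opening: 0.371
```

>>> arm_command:
  commands:
    - {"claw": 34, "tx": 4, "ty": 47, "tz": 40, "rx": 0, "ry": 0, "rz": 0.018}
    - {"claw": 34, "tx": 0, "ty": 0, "tz": 40, "rx": 0, "ry": 0, "rz": 0}
    - {"claw": 34, "tx": 0, "ty": 0, "tz": 0, "rx": 0, "ry": 0, "rz": 0}
    - {"claw": 34, "tx": 0, "ty": 0, "tz": 0, "rx": 0, "ry": 0, "rz": 0}
    - {"claw": 34, "tx": 0, "ty": 0, "tz": 0, "rx": 0, "ry": 0, "rz": 0}

```text
time: 12.1
ee_pos: [514.5, -354.2, 99.8]
eef_rot: [[0.965, -0.264, 0.002], [-0.264, -0.965, -0.001], [0.002, 0.0, -1.0]]
ft_force: [0.1, 0.0, 0.6]
opening: 0.368
```

```bash
python3 -c "
from plan import *
go((511,-366,29,-15.2))"
```

```text
at [ 514.5 -354.2   99.8] psi -15.3 t 12.1 F [0.11 0.03 0.56] op 33.8
[{"ty": 6.0, "tz": 35.0, "rz": -0.001}, {"tx": -0.3, "ty": 6.3, "tz": 35.8, "rz": -0.001}, 
|] 2
```

>>> arm_command:
  commands:
    - {"claw": 34, "tx": 0, "ty": 6, "tz": 30, "rx": 0, "ry": 0, "rz": 0}
    - {"claw": 34, "tx": 0, "ty": 6, "tz": 24, "rx": 0, "ry": 0, "rz": 0}
    - {"claw": 34, "tx": 0, "ty": 0, "tz": 16.5, "rx": 0, "ry": 0, "rz": 0}
    - {"claw": 34, "tx": 0, "ty": 0, "tz": 0, "rx": 0, "ry": 0, "rz": 0}
    - {"claw": 34, "tx": 0, "ty": 0, "tz": 0, "rx": 0, "ry": 0, "rz": 0}
    - {"claw": 0, "tx": 0, "ty": 0, "tz": 0, "rx": 0, "ry": 0, "rz": 0}
    - {"claw": 0, "tx": 0, "ty": 0, "tz": 0, "rx": 0, "ry": 0, "rz": 0}
    - {"claw": 0, "tx": 0, "ty": 0, "tz": 0, "rx": 0, "ry": 0, "rz": 0}
    - {"claw": 0, "tx": 0, "ty": 0, "tz": 0, "rx": 0, "ry": 0, "rz": 0}

```text
time: 13.0
ee_pos: [510.7, -366.2, 28.5]
eef_rot: [[0.964, -0.265, 0.001], [-0.265, -0.964, -0.001], [0.001, 0.0, -1.0]]
ft_force: [-0.6, 0.9, 4.9]
opening: 0.107
```

>>> arm_command:
  commands:
    - {"claw": 0, "tx": 0, "ty": 0, "tz": -35, "rx": 0, "ry": 0, "rz": 0}
    - {"claw": 0, "tx": 0, "ty": 0, "tz": -42, "rx": 0, "ry": 0, "rz": 0}
    - {"claw": 0, "tx": 0, "ty": 0, "tz": -42, "rx": 0, "ry": 0, "rz": 0}
    - {"claw": 0, "tx": 0, "ty": 0, "tz": -42, "rx": 0, "ry": 0, "rz": 0}
    - {"claw": 0, "tx": 0, "ty": 0, "tz": 0, "rx": 0, "ry": 0, "rz": 0}
    - {"claw": 0, "tx": 0, "ty": 0, "tz": 0, "rx": 0, "ry": 0, "rz": 0}
    - {"claw": 0, "tx": 0, "ty": 0, "tz": 0, "rx": 0, "ry": 0, "rz": 0}
    - {"claw": 0, "tx": 0, "ty": 0, "tz": 0, "rx": 0, "ry": 0, "rz": 0}

```text
time: 13.8
ee_pos: [509.4, -365.3, 186.8]
eef_rot: [[0.964, -0.265, -0.003], [-0.265, -0.964, 0.002], [-0.003, -0.001, -1.0]]
ft_force: [-0.7, -0.9, -0.7]
opening: 0.109
```

>>> arm_command:
  commands:
    - {"claw": 0, "tx": -10, "ty": -45, "tz": 0, "rx": 0, "ry": 0, "rz": -0.02}
    - {"claw": 0, "tx": -9, "ty": -45, "tz": 0, "rx": 0, "ry": 0, "rz": -0.019}
    - {"claw": 0, "tx": -8, "ty": -45, "tz": 0, "rx": 0, "ry": 0, "rz": -0.02}
    - {"claw": 0, "tx": -7, "ty": -45, "tz": 0, "rx": 0, "ry": 0, "rz": -0.019}
    - {"claw": 0, "tx": -6, "ty": -46, "tz": 0, "rx": 0, "ry": 0, "rz": -0.02}
    - {"claw": 0, "tx": -6, "ty": -46, "tz": 0, "rx": 0, "ry": 0, "rz": -0.019}
    - {"claw": 0, "tx": -5, "ty": -46, "tz": 0, "rx": 0, "ry": 0, "rz": -0.02}
    - {"claw": 0, "tx": -4, "ty": -46, "tz": 0, "rx": 0, "ry": 0, "rz": -0.019}
    - {"claw": 0, "tx": -3, "ty": -46, "tz": 0, "rx": 0, "ry": 0, "rz": -0.02}
    - {"claw": 0, "tx": -1, "ty": -46, "tz": 0, "rx": 0, "ry": 0, "rz": -0.019}

```text
time: 14.8
ee_pos: [533.0, 95.7, 187.5]
eef_rot: [[0.997, -0.072, -0.002], [-0.072, -0.997, -0.0], [-0.002, 0.001, -1.0]]
ft_force: [1.2, 0.5, -0.8]
opening: 0.105
```

>>> arm_command:
  commands:
    - {"claw": 0, "tx": 0, "ty": 0, "tz": 20, "rx": 0, "ry": 0, "rz": 0}
    - {"claw": 0, "tx": 0, "ty": 0, "tz": 0, "rx": 0, "ry": 0, "rz": 0}
    - {"claw": 0, "tx": 0, "ty": 0, "tz": 0, "rx": 0, "ry": 0, "rz": 0}
    - {"claw": 0, "tx": 0, "ty": 0, "tz": 0, "rx": 0, "ry": 0, "rz": 0}

```text
time: 15.2
ee_pos: [534.0, 93.1, 168.8]
eef_rot: [[0.997, -0.074, -0.0], [-0.074, -0.997, -0.0], [-0.0, 0.0, -1.0]]
ft_force: [0.5, -0.6, 0.3]
opening: 0.108
```

>>> arm_command:
  commands:
    - {"claw": 0, "tx": 0, "ty": 0, "tz": 30, "rx": 0, "ry": 0, "rz": 0}
    - {"claw": 0, "tx": 0, "ty": 0, "tz": 17, "rx": 0, "ry": 0, "rz": 0}
    - {"claw": 0, "tx": 0, "ty": 0, "tz": 11, "rx": 0, "ry": 0, "rz": 0}
    - {"claw": 0, "tx": 0, "ty": 0, "tz": 0, "rx": 0, "ry": 0, "rz": 0}
    - {"claw": 24, "tx": 0, "ty": 0, "tz": 0, "rx": 0, "ry": 0, "rz": 0}
    - {"claw": 24, "tx": 0, "ty": 0, "tz": 0, "rx": 0, "ry": 0, "rz": 0}
    - {"claw": 24, "tx": 0, "ty": 0, "tz": 0, "rx": 0, "ry": 0, "rz": 0}
    - {"claw": 24, "tx": 0, "ty": 0, "tz": -35, "rx": 0, "ry": 0, "rz": 0}
    - {"claw": 34, "tx": 0, "ty": 0, "tz": -44, "rx": 0, "ry": 0, "rz": 0}
    - {"claw": 34, "tx": 0, "ty": 0, "tz": 0, "rx": 0, "ry": 0, "rz": 0}

```text
time: 16.2
ee_pos: [537.4, 94.6, 195.2]
eef_rot: [[0.997, -0.073, 0.009], [-0.073, -0.997, 0.002], [0.009, -0.002, -1.0]]
ft_force: [0.2, 0.6, 0.5]
opening: 0.362
```

```bash
python3 - <<'E'
from plan import *
brass("pics/t6.png")
go((427.5,-278,190,-23.7))
print("carry");plan(((427.5,-278,188),-23.7),[(537,150,188,-4)])
E
```

```text
blob 261 [398.2 251.2] [ 427.7 -277.4]
at [536.   94.3 192.7] psi -4.2 t 16.2 F [-0.18 -0.79  0.11] op 33.9
[{"tx": -9.0, "ty": 42.0, "rz": 0.038}, {"tx": -7.0, "ty": 42.0, "rz": 0.038}, {"tx": -6.0, "ty": 43.0, "rz": 0.038}, {"tx": -4.0, "ty": 43.0, "rz": 0.038}, {"tx": -3.0, "ty": 43.0, "tz": 1.0, "rz": 0.038}, {"tx": -1.0, "ty": 43.0, "rz": 0.038}, {"tx": 1.0, "ty": 43.0, "tz": 1.0, "rz": 0.037}, {"tx": 2.0, "ty": 43.0, "rz": 0.038}, {"tx": 4.5, "ty": 43.3, "tz": 0.7, "rz": 0.037}, 
|] 9
carry
[{"tx": -7.0, "ty": -44.0, "rz": -0.034}, {"tx": -6.0, "ty": -44.0, "rz": -0.034}, {"tx": -4.0, "ty": -44.0, "rz": -0.034}, {"tx": -3.0, "ty": -44.0, "rz": -0.035}, {"tx": -1.0, "ty": -44.0, "rz": -0.034}, {"ty": -44.0, "rz": -0.035}, {"tx": 2.0, "ty": -44.0, "rz": -0.034}, {"tx": 3.0, "ty": -44.0, "rz": -0.035}, {"tx": 5.0, "ty": -44.0, "rz": -0.034}, {"tx": 7.0, "ty": -43.6, "rz": -0.035}, 
|] 10
```

>>> arm_command:
  commands:
    - {"claw": 36, "tx": -8, "ty": 42, "tz": 0, "rx": 0, "ry": 0, "rz": 0.038}
    - {"claw": 36, "tx": -7, "ty": 42, "tz": 0, "rx": 0, "ry": 0, "rz": 0.038}
    - {"claw": 36, "tx": -5, "ty": 43, "tz": 0, "rx": 0, "ry": 0, "rz": 0.038}
    - {"claw": 36, "tx": -4, "ty": 43, "tz": 0, "rx": 0, "ry": 0, "rz": 0.038}
    - {"claw": 36, "tx": -3, "ty": 43, "tz": 0, "rx": 0, "ry": 0, "rz": 0.038}
    - {"claw": 36, "tx": -1, "ty": 43, "tz": 0, "rx": 0, "ry": 0, "rz": 0.038}
    - {"claw": 36, "tx": 2, "ty": 43, "tz": 0, "rx": 0, "ry": 0, "rz": 0.038}
    - {"claw": 36, "tx": 3, "ty": 43, "tz": 0, "rx": 0, "ry": 0, "rz": 0.038}
    - {"claw": 36, "tx": 5, "ty": 43, "tz": 20, "rx": 0, "ry": 0, "rz": 0.037}
    - {"claw": 36, "tx": 0, "ty": 0, "tz": 40, "rx": 0, "ry": 0, "rz": 0}

```text
time: 17.25
ee_pos: [430.4, -284.3, 130.6]
eef_rot: [[0.913, -0.407, 0.005], [-0.407, -0.913, -0.004], [0.006, 0.002, -1.0]]
ft_force: [1.0, 1.5, -1.2]
opening: 0.39
```

>>> arm_command:
  commands:
    - {"claw": 36, "tx": 0, "ty": 0, "tz": 40, "rx": 0, "ry": 0, "rz": 0}
    - {"claw": 36, "tx": 0, "ty": 0, "tz": 0, "rx": 0, "ry": 0, "rz": 0}
    - {"claw": 36, "tx": 0, "ty": 0, "tz": 0, "rx": 0, "ry": 0, "rz": 0}
    - {"claw": 36, "tx": 0, "ty": 0, "tz": 0, "rx": 0, "ry": 0, "rz": 0}

```text
time: 17.65
ee_pos: [430.8, -279.4, 91.1]
eef_rot: [[0.916, -0.402, 0.002], [-0.402, -0.916, -0.001], [0.002, 0.0, -1.0]]
ft_force: [0.6, -0.2, 0.4]
opening: 0.391
```

```bash
python3 -c "
from plan import *
go((427.5,-278,31,-23.7))"
```

```text
at [ 430.8 -279.4   91.1] psi -23.7 t 17.6 F [ 0.61 -0.19  0.37] op 35.9
[{"tx": -2.0, "tz": 30.0}, {"tx": -1.6, "ty": 0.1, "tz": 30.1}, 
|] 2
```

>>> arm_command:
  commands:
    - {"claw": 36, "tx": -3.5, "ty": 0, "tz": 26, "rx": 0, "ry": 0, "rz": 0}
    - {"claw": 36, "tx": 0, "ty": 0, "tz": 20, "rx": 0, "ry": 0, "rz": 0}
    - {"claw": 36, "tx": 0, "ty": 0, "tz": 14, "rx": 0, "ry": 0, "rz": 0}
    - {"claw": 36, "tx": 0, "ty": 0, "tz": 0, "rx": 0, "ry": 0, "rz": 0}
    - {"claw": 36, "tx": 0, "ty": 0, "tz": 0, "rx": 0, "ry": 0, "rz": 0}
    - {"claw": 0, "tx": 0, "ty": 0, "tz": 0, "rx": 0, "ry": 0, "rz": 0}
    - {"claw": 0, "tx": 0, "ty": 0, "tz": 0, "rx": 0, "ry": 0, "rz": 0}
    - {"claw": 0, "tx": 0, "ty": 0, "tz": 0, "rx": 0, "ry": 0, "rz": 0}
    - {"claw": 0, "tx": 0, "ty": 0, "tz": 0, "rx": 0, "ry": 0, "rz": 0}

```text
time: 18.55
ee_pos: [427.0, -277.9, 30.3]
eef_rot: [[0.915, -0.403, 0.001], [-0.403, -0.915, -0.0], [0.001, 0.0, -1.0]]
ft_force: [-0.2, 0.3, 8.1]
opening: 0.129
```

>>> arm_command:
  commands:
    - {"claw": 0, "tx": 0, "ty": 0, "tz": -35, "rx": 0, "ry": 0, "rz": 0}
    - {"claw": 0, "tx": 0, "ty": 0, "tz": -42, "rx": 0, "ry": 0, "rz": 0}
    - {"claw": 0, "tx": 0, "ty": 0, "tz": -42, "rx": 0, "ry": 0, "rz": 0}
    - {"claw": 0, "tx": 0, "ty": 0, "tz": -40, "rx": 0, "ry": 0, "rz": 0}
    - {"claw": 0, "tx": 0, "ty": 0, "tz": 0, "rx": 0, "ry": 0, "rz": 0}
    - {"claw": 0, "tx": 0, "ty": 0, "tz": 0, "rx": 0, "ry": 0, "rz": 0}
    - {"claw": 0, "tx": 0, "ty": 0, "tz": 0, "rx": 0, "ry": 0, "rz": 0}
    - {"claw": 0, "tx": 0, "ty": 0, "tz": 0, "rx": 0, "ry": 0, "rz": 0}

```text
time: 19.35
ee_pos: [425.6, -277.1, 187.0]
eef_rot: [[0.915, -0.402, -0.003], [-0.402, -0.915, 0.002], [-0.003, -0.001, -1.0]]
ft_force: [0.2, 0.4, -2.7]
opening: 0.129
```

>>> arm_command:
  commands:
    - {"claw": 0, "tx": -7, "ty": -44, "tz": 0, "rx": 0, "ry": 0, "rz": -0.034}
    - {"claw": 0, "tx": -6, "ty": -44, "tz": 0, "rx": 0, "ry": 0, "rz": -0.034}
    - {"claw": 0, "tx": -4, "ty": -44, "tz": 0, "rx": 0, "ry": 0, "rz": -0.034}
    - {"claw": 0, "tx": -3, "ty": -44, "tz": 0, "rx": 0, "ry": 0, "rz": -0.035}
    - {"claw": 0, "tx": -1, "ty": -44, "tz": 0, "rx": 0, "ry": 0, "rz": -0.034}
    - {"claw": 0, "tx": 0, "ty": -44, "tz": 0, "rx": 0, "ry": 0, "rz": -0.035}
    - {"claw": 0, "tx": 2, "ty": -44, "tz": 0, "rx": 0, "ry": 0, "rz": -0.034}
    - {"claw": 0, "tx": 3, "ty": -44, "tz": 0, "rx": 0, "ry": 0, "rz": -0.035}
    - {"claw": 0, "tx": 5, "ty": -44, "tz": 0, "rx": 0, "ry": 0, "rz": -0.034}
    - {"claw": 0, "tx": 7, "ty": -43.5, "tz": 0, "rx": 0, "ry": 0, "rz": -0.035}

```text
time: 20.35
ee_pos: [535.8, 151.9, 187.2]
eef_rot: [[0.998, -0.069, -0.002], [-0.069, -0.998, -0.001], [-0.002, 0.001, -1.0]]
ft_force: [-0.1, -0.3, -2.0]
opening: 0.125
```

>>> arm_command:
  commands:
    - {"claw": 0, "tx": 0, "ty": 0, "tz": 20, "rx": 0, "ry": 0, "rz": 0}
    - {"claw": 0, "tx": 0, "ty": 0, "tz": 0, "rx": 0, "ry": 0, "rz": 0}
    - {"claw": 0, "tx": 0, "ty": 0, "tz": 0, "rx": 0, "ry": 0, "rz": 0}
    - {"claw": 0, "tx": 0, "ty": 0, "tz": 0, "rx": 0, "ry": 0, "rz": 0}

```text
time: 20.75
ee_pos: [536.3, 149.4, 168.7]
eef_rot: [[0.997, -0.071, -0.001], [-0.071, -0.997, -0.0], [-0.001, 0.0, -1.0]]
ft_force: [0.4, -0.9, -2.0]
opening: 0.126
```

```bash
python3 -c "
from plan import *
go((537,150,111.5,-4))"
```

```text
at [536.3 149.4 168.7] psi -4.1 t 20.8 F [ 0.39 -0.89 -2.04] op 11.6
[{"tz": 29.0, "rz": -0.001}, {"tx": 0.7, "ty": -0.7, "tz": 28.2, "rz": -0.001}, 
|] 2
```

>>> arm_command:
  commands:
    - {"claw": 0, "tx": 0, "ty": 0, "tz": 28, "rx": 0, "ry": 0, "rz": 0}
    - {"claw": 0, "tx": 0, "ty": 0, "tz": 18, "rx": 0, "ry": 0, "rz": 0}
    - {"claw": 0, "tx": 0, "ty": 0, "tz": 11, "rx": 0, "ry": 0, "rz": 0}
    - {"claw": 0, "tx": 0, "ty": 0, "tz": 0, "rx": 0, "ry": 0, "rz": 0}
    - {"claw": 25, "tx": 0, "ty": 0, "tz": 0, "rx": 0, "ry": 0, "rz": 0}
    - {"claw": 25, "tx": 0, "ty": 0, "tz": 0, "rx": 0, "ry": 0, "rz": 0}
    - {"claw": 25, "tx": 0, "ty": 0, "tz": 0, "rx": 0, "ry": 0, "rz": 0}
    - {"claw": 25, "tx": 0, "ty": 0, "tz": -35, "rx": 0, "ry": 0, "rz": 0}
    - {"claw": 30, "tx": 0, "ty": 0, "tz": -45, "rx": 0, "ry": 0, "rz": 0}
    - {"claw": 30, "tx": 0, "ty": 0, "tz": -5, "rx": 0, "ry": 0, "rz": 0}

```text
time: 21.75
ee_pos: [539.4, 151.0, 202.0]
eef_rot: [[0.998, -0.07, 0.008], [-0.07, -0.998, 0.002], [0.008, -0.003, -1.0]]
ft_force: [0.8, 1.1, 0.4]
opening: 0.325
```

```bash
python3 -c "
from plan import *
go((380,330,200,-6.7))
Rm=lambda a:np.array([[np.cos(a),np.sin(a),0],[np.sin(a),-np.cos(a),0],[0,0,-1]])
p=(np.array([380,330,200.]),Rm(np.radians(-6.7)))
print([proj('wrist',q,p).round() for q in ((493,376,33),(480,279,33),(437,363,25),(430,305,25))])"
```

```text
at [539.4 151.  202. ] psi -4.0 t 21.8 F [0.8  1.13 0.45] op 29.9
[{"tx": -34.0, "ty": -33.0, "rz": 0.009}, {"tx": -35.0, "ty": -33.0, "tz": 1.0, "rz": 0.009}, {"tx": -35.0, "ty": -33.0, "rz": 0.01}, {"tx": -35.0, "ty": -33.0, "tz": 1.0, "rz": 0.009}, {"tx": -35.6, "ty": -32.2, "rz": 0.01}, 
|] 5
[array([266.,  86.]), array([357.,  88.]), array([286., 137.]), array([337., 137.])]
```

>>> arm_command:
  commands:
    - {"claw": 30, "tx": -34, "ty": -33, "tz": 0, "rx": 0, "ry": 0, "rz": 0.009}
    - {"claw": 30, "tx": -35, "ty": -33, "tz": 0, "rx": 0, "ry": 0, "rz": 0.009}
    - {"claw": 30, "tx": -35, "ty": -33, "tz": 0, "rx": 0, "ry": 0, "rz": 0.01}
    - {"claw": 30, "tx": -35, "ty": -33, "tz": 0, "rx": 0, "ry": 0, "rz": 0.009}
    - {"claw": 30, "tx": -33, "ty": -33, "tz": 0, "rx": 0, "ry": 0, "rz": 0.01}
    - {"claw": 30, "tx": 0, "ty": 0, "tz": 0, "rx": 0, "ry": 0, "rz": 0}
    - {"claw": 30, "tx": 0, "ty": 0, "tz": 0, "rx": 0, "ry": 0, "rz": 0}
    - {"claw": 30, "tx": 0, "ty": 0, "tz": 0, "rx": 0, "ry": 0, "rz": 0}

```text
time: 22.55
ee_pos: [380.2, 329.1, 196.6]
eef_rot: [[0.993, -0.117, 0.0], [-0.117, -0.993, -0.0], [0.0, 0.0, -1.0]]
ft_force: [-0.0, -1.0, 0.2]
opening: 0.328
```

```bash
python3 - <<'E'
from plan import *
im,p=snap("wrist","pics/w7.png");np.save("w7.npy",np.vstack([p[0],p[1]]));s,_=snap("scene","pics/s7.png");t,_=snap("top","pics/t7.png")
go((430,305,60,-6.7))
f=lambda im,x,y,w,h,k:cv2.resize(im[y:y+h,x:x+w,::-1],None,fx=k,fy=k,interpolation=cv2.INTER_CUBIC)
C=np.zeros((600,800,3),np.uint8);C[:360]=f(im,220,40,200,90,4);a=f(s,270,165,160,80,3);C[360:,:480]=a;C[360:,480:]=f(t,195,150,80,60,4)[:,:320]
cv2.imwrite("pics/c7.png",C)
E
```

```text
at [380.5 328.7 196.6] psi -6.8 t 22.7 F [-0.52  0.08 -0.53] op 30.6
[{"tx": 13.0, "ty": 4.0, "tz": 34.0, "rz": -0.001}, {"tx": 13.0, "ty": 5.0, "tz": 34.0}, {"tx": 13.0, "ty": 4.0, "tz": 34.0, "rz": -0.001}, {"tx": 12.9, "ty": 4.8, "tz": 34.6}, 
|] 4
```

View pics/c7.png

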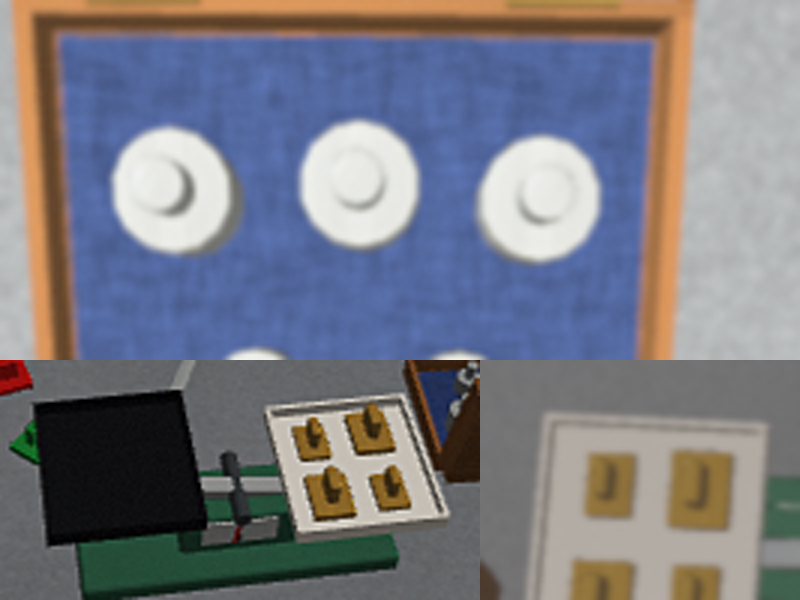

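All four clasps are in the white pan and it is at its lower stop. The 200 g knobs are at crop px (155,183), (358,178) and (548,192).

```bash
python3 - <<'E'
from plan import *
np.set_printoptions(precision=1,suppress=True)
a=np.load("w7.npy");p=(a[0],a[1:])
W=lambda u,v:(220+u/4,40+v/4)
B=lambda u,v:((u-400+.5)/4-.5+105,(v+.5)/4-.5+178)
for n,k,d,t in (("A",(155,183),(172,190),(550,216)),("B",(357,178),(359,184),(625,221)),("C",(548,192),(540,198),(698,233))):
    print(n,atz("wrist",*W(*k),51,p),atz("wrist",*W(*d),33,p),"tri",tri([ray("wrist",*W(*d),p),ray("top",*B(*t))]))
c=np.radians(-4);Rz=np.array([[np.cos(c),-np.sin(c)],[np.sin(c),np.cos(c)]])
for o in((40,-30),(40,30),(-40,-30),(-40,30),(0,0)):print(o,np.array([553,-100])+Rz@np.array(o))
E
```

```text
A [491.9 378.4  51. ] [491.9 377.6  33. ] tri (array([493.2, 379. ,  26. ]), [np.float64(0.4759808119788439), np.float64(0.4759808119789815)])
B [487.  327.9  51. ] [487.4 328.   33. ] tri (array([488.5, 328.1,  28.7]), [np.float64(0.6175697228529933), np.float64(0.6175697228529176)])
C [478.1 280.6  51. ] [478.3 280.5  33. ] tri (array([479.5, 280. ,  29.3]), [np.float64(0.8591835668653093), np.float64(0.8591835668651846)])
(40, -30) [ 590.8 -132.7]
(40, 30) [595.  -72.9]
(-40, -30) [ 511.  -127.1]
(-40, 30) [515.2 -67.3]
(0, 0) [ 553. -100.]
```

```bash
python3 - <<'E'
from plan import *
go((478.7,280.4,100,-6.7),(478.7,280.4,50,-6.7))
print("carry");plan(((478.7,280.4,210),-6.7),[(591,-132,210,-6.7)])
print("back to B");plan(((591,-132,210),-6.7),[(487.5,328,210,-6.7)])
print("carry B");plan(((487.5,328,210),-6.7),[(595,-73,210,-6.7)])
print("back to A");plan(((595,-73,210),-6.7),[(492.3,378,210,-6.7)])
print("carry A");plan(((492.3,378,210),-6.7),[(511,-127,210,-6.7)])
E
```

```text
at [380.5 328.7 196.6] psi -6.8 t 22.7 F [-0.52  0.08 -0.53] op 30.6
[{"tx": 26.0, "ty": 9.0, "tz": 24.0, "rz": -0.001}, {"tx": 26.0, "ty": 9.0, "tz": 24.0}, {"tx": 26.0, "ty": 9.0, "tz": 24.0, "rz": -0.001}, {"tx": 25.2, "ty": 9.4, "tz": 24.6}, 
|, {"tz": 25.0}, {"tz": 25.0}, 
|] 6
carry
[{"tx": 18.0, "ty": 44.0}, {"tx": 18.0, "ty": 44.0}, {"tx": 18.0, "ty": 44.0}, {"tx": 18.0, "ty": 44.0}, {"tx": 18.0, "ty": 44.0}, {"tx": 17.0, "ty": 44.0}, {"tx": 18.0, "ty": 44.0}, {"tx": 17.0, "ty": 44.0}, {"tx": 17.6, "ty": 44.5}, 
|] 9
back to B
[{"tx": -16.0, "ty": -44.0}, {"tx": -16.0, "ty": -45.0}, {"tx": -16.0, "ty": -44.0}, {"tx": -15.0, "ty": -45.0}, {"tx": -16.0, "ty": -44.0}, {"tx": -15.0, "ty": -45.0}, {"tx": -16.0, "ty": -44.0}, {"tx": -15.0, "ty": -45.0}, {"tx": -16.0, "ty": -44.0}, {"tx": -15.5, "ty": -44.8}, 
|] 10
carry B
[{"tx": 17.0, "ty": 43.0}, {"tx": 17.0, "ty": 43.0}, {"tx": 17.0, "ty": 43.0}, {"tx": 17.0, "ty": 43.0}, {"tx": 17.0, "ty": 43.0}, {"tx": 17.0, "ty": 43.0}, {"tx": 17.0, "ty": 43.0}, {"tx": 17.0, "ty": 42.0}, {"tx": 17.6, "ty": 42.7}, 
|] 9
back to A
[{"tx": -15.0, "ty": -44.0}, {"tx": -16.0, "ty": -44.0}, {"tx": -15.0, "ty": -43.0}, {"tx": -16.0, "ty": -44.0}, {"tx": -15.0, "ty": -43.0}, {"tx": -16.0, "ty": -44.0}, {"tx": -15.0, "ty": -43.0}, {"tx": -16.0, "ty": -44.0}, {"tx": -15.0, "ty": -43.0}, {"tx": -15.6, "ty": -43.9}, 
|] 10
carry A
[{"tx": 7.0, "ty": 45.0}, {"tx": 7.0, "ty": 45.0}, {"tx": 7.0, "ty": 45.0}, {"tx": 7.0, "ty": 46.0}, {"tx": 7.0, "ty": 45.0}, {"tx": 7.0, "ty": 46.0}, {"tx": 7.0, "ty": 45.0}, {"tx": 7.0, "ty": 46.0}, {"tx": 7.0, "ty": 45.0}, {"tx": 7.0, "ty": 46.0}, {"tx": 7.5, "ty": 45.4}, 
|] 11
```

>>> arm_command:
  commands:
    - {"claw": 30, "tx": 26, "ty": 9, "tz": 24, "rx": 0, "ry": 0, "rz": 0}
    - {"claw": 30, "tx": 26, "ty": 9, "tz": 24, "rx": 0, "ry": 0, "rz": 0}
    - {"claw": 30, "tx": 26, "ty": 9, "tz": 24, "rx": 0, "ry": 0, "rz": 0}
    - {"claw": 30, "tx": 25, "ty": 9.5, "tz": 24.5, "rx": 0, "ry": 0, "rz": 0}
    - {"claw": 30, "tx": 0, "ty": 0, "tz": 20, "rx": 0, "ry": 0, "rz": 0}
    - {"claw": 30, "tx": 0, "ty": 0, "tz": 18, "rx": 0, "ry": 0, "rz": 0}
    - {"claw": 30, "tx": 0, "ty": 0, "tz": 12, "rx": 0, "ry": 0, "rz": 0}
    - {"claw": 30, "tx": 0, "ty": 0, "tz": 0, "rx": 0, "ry": 0, "rz": 0}
    - {"claw": 30, "tx": 0, "ty": 0, "tz": 0, "rx": 0, "ry": 0, "rz": 0}

```text
time: 23.6
ee_pos: [478.0, 281.2, 50.5]
eef_rot: [[0.993, -0.117, 0.0], [-0.117, -0.993, 0.0], [0.0, -0.0, -1.0]]
ft_force: [1.1, -0.6, -0.5]
opening: 0.331
```

>>> arm_command:
  commands:
    - {"claw": 0, "tx": 0, "ty": 0, "tz": 0, "rx": 0, "ry": 0, "rz": 0}
    - {"claw": 0, "tx": 0, "ty": 0, "tz": 0, "rx": 0, "ry": 0, "rz": 0}
    - {"claw": 0, "tx": 0, "ty": 0, "tz": 0, "rx": 0, "ry": 0, "rz": 0}
    - {"claw": 0, "tx": 0, "ty": 0, "tz": 0, "rx": 0, "ry": 0, "rz": 0}
    - {"claw": 0, "tx": 0, "ty": 0, "tz": -30, "rx": 0, "ry": 0, "rz": 0}
    - {"claw": 0, "tx": 0, "ty": 0, "tz": -45, "rx": 0, "ry": 0, "rz": 0}
    - {"claw": 0, "tx": 0, "ty": 0, "tz": -45, "rx": 0, "ry": 0, "rz": 0}
    - {"claw": 0, "tx": 0, "ty": 0, "tz": -42, "rx": 0, "ry": 0, "rz": 0}
    - {"claw": 0, "tx": 0, "ty": 0, "tz": 0, "rx": 0, "ry": 0, "rz": 0}
    - {"claw": 0, "tx": 0, "ty": 0, "tz": 0, "rx": 0, "ry": 0, "rz": 0}

```text
time: 24.6
ee_pos: [477.8, 281.6, 212.7]
eef_rot: [[0.993, -0.117, 0.001], [-0.117, -0.993, 0.001], [0.001, -0.001, -1.0]]
ft_force: [-0.1, -0.3, -2.5]
opening: 0.139
```

>>> arm_command:
  commands:
    - {"claw": 0, "tx": 18, "ty": 44, "tz": 0, "rx": 0, "ry": 0, "rz": 0}
    - {"claw": 0, "tx": 18, "ty": 44, "tz": 0, "rx": 0, "ry": 0, "rz": 0}
    - {"claw": 0, "tx": 18, "ty": 44, "tz": 0, "rx": 0, "ry": 0, "rz": 0}
    - {"claw": 0, "tx": 18, "ty": 44, "tz": 0, "rx": 0, "ry": 0, "rz": 0}
    - {"claw": 0, "tx": 18, "ty": 44, "tz": 0, "rx": 0, "ry": 0, "rz": 0}
    - {"claw": 0, "tx": 18, "ty": 44, "tz": 0, "rx": 0, "ry": 0, "rz": 0}
    - {"claw": 0, "tx": 18, "ty": 44, "tz": 0, "rx": 0, "ry": 0, "rz": 0}
    - {"claw": 0, "tx": 17, "ty": 44, "tz": 0, "rx": 0, "ry": 0, "rz": 0}
    - {"claw": 0, "tx": 17, "ty": 44, "tz": 0, "rx": 0, "ry": 0, "rz": 0}

```text
time: 25.5
ee_pos: [589.1, -132.2, 209.4]
eef_rot: [[0.993, -0.117, -0.004], [-0.117, -0.993, 0.001], [-0.004, -0.001, -1.0]]
ft_force: [0.9, 0.4, -1.5]
opening: 0.138
```

>>> arm_command:
  commands:
    - {"claw": 0, "tx": 0, "ty": 0, "tz": 10, "rx": 0, "ry": 0, "rz": 0}
    - {"claw": 0, "tx": 0, "ty": 0, "tz": 0, "rx": 0, "ry": 0, "rz": 0}
    - {"claw": 0, "tx": 0, "ty": 0, "tz": 0, "rx": 0, "ry": 0, "rz": 0}
    - {"claw": 0, "tx": 0, "ty": 0, "tz": 0, "rx": 0, "ry": 0, "rz": 0}

```text
time: 25.9
ee_pos: [589.8, -129.2, 201.6]
eef_rot: [[0.993, -0.116, -0.001], [-0.116, -0.993, 0.001], [-0.001, -0.0, -1.0]]
ft_force: [-0.1, 0.1, -3.3]
opening: 0.142
```

>>> arm_command:
  commands:
    - {"claw": 0, "tx": 0, "ty": 0, "tz": 20, "rx": 0, "ry": 0, "rz": 0}
    - {"claw": 0, "tx": 0, "ty": 0, "tz": 10, "rx": 0, "ry": 0, "rz": 0}
    - {"claw": 0, "tx": 0, "ty": 0, "tz": 6, "rx": 0, "ry": 0, "rz": 0}
    - {"claw": 0, "tx": 0, "ty": 0, "tz": 0, "rx": 0, "ry": 0, "rz": 0}
    - {"claw": 0, "tx": 0, "ty": 0, "tz": 0, "rx": 0, "ry": 0, "rz": 0}
    - {"claw": 26, "tx": 0, "ty": 0, "tz": 0, "rx": 0, "ry": 0, "rz": 0}
    - {"claw": 26, "tx": 0, "ty": 0, "tz": 0, "rx": 0, "ry": 0, "rz": 0}
    - {"claw": 26, "tx": 0, "ty": 0, "tz": 0, "rx": 0, "ry": 0, "rz": 0}
    - {"claw": 26, "tx": 0, "ty": 0, "tz": -30, "rx": 0, "ry": 0, "rz": 0}
    - {"claw": 30, "tx": 0, "ty": 0, "tz": -16, "rx": 0, "ry": 0, "rz": 0}

```text
time: 26.9
ee_pos: [590.9, -130.8, 213.8]
eef_rot: [[0.993, -0.117, 0.001], [-0.117, -0.993, -0.0], [0.001, 0.0, -1.0]]
ft_force: [0.9, -0.2, 0.4]
opening: 0.325
```

>>> arm_command:
  commands:
    - {"claw": 30, "tx": -16, "ty": -44, "tz": 0, "rx": 0, "ry": 0, "rz": 0}
    - {"claw": 30, "tx": -16, "ty": -45, "tz": 0, "rx": 0, "ry": 0, "rz": 0}
    - {"claw": 30, "tx": -16, "ty": -44, "tz": 0, "rx": 0, "ry": 0, "rz": 0}
    - {"claw": 30, "tx": -15, "ty": -45, "tz": 0, "rx": 0, "ry": 0, "rz": 0}
    - {"claw": 30, "tx": -15, "ty": -44, "tz": 0, "rx": 0, "ry": 0, "rz": 0}
    - {"claw": 30, "tx": -15, "ty": -45, "tz": 0, "rx": 0, "ry": 0, "rz": 0}
    - {"claw": 30, "tx": -15, "ty": -44, "tz": 0, "rx": 0, "ry": 0, "rz": 0}
    - {"claw": 30, "tx": -15, "ty": -45, "tz": 0, "rx": 0, "ry": 0, "rz": 0}
    - {"claw": 30, "tx": -15, "ty": -43, "tz": 0, "rx": 0, "ry": 0, "rz": 0}
    - {"claw": 30, "tx": -15, "ty": -43, "tz": 0, "rx": 0, "ry": 0, "rz": 0}

```text
time: 27.9
ee_pos: [489.6, 328.2, 212.6]
eef_rot: [[0.993, -0.117, 0.001], [-0.117, -0.993, 0.0], [0.001, -0.0, -1.0]]
ft_force: [0.9, -0.4, 0.9]
opening: 0.326
```

>>> arm_command:
  commands:
    - {"claw": 30, "tx": 0, "ty": 0, "tz": 45, "rx": 0, "ry": 0, "rz": 0}
    - {"claw": 30, "tx": 0, "ty": 0, "tz": 45, "rx": 0, "ry": 0, "rz": 0}
    - {"claw": 30, "tx": 0, "ty": 0, "tz": 0, "rx": 0, "ry": 0, "rz": 0}
    - {"claw": 30, "tx": 0, "ty": 0, "tz": 0, "rx": 0, "ry": 0, "rz": 0}
    - {"claw": 30, "tx": 0, "ty": 0, "tz": 0, "rx": 0, "ry": 0, "rz": 0}

```text
time: 28.4
ee_pos: [491.5, 326.8, 124.5]
eef_rot: [[0.993, -0.117, 0.003], [-0.118, -0.993, 0.002], [0.002, -0.002, -1.0]]
ft_force: [0.6, 0.9, -0.5]
opening: 0.327
```

```bash
python3 - <<'E'
from plan import *
snap("scene","pics/s8.png")
go((487.5,328,50,-6.7))
E
```

```text
at [491.7 326.9 124.7] psi -6.8 t 28.4 F [ 0.01 -0.47  0.04] op 30.3
[{"tx": -2.0, "tz": 37.0}, {"tx": -2.3, "ty": -0.6, "tz": 37.7, "rz": -0.001}, 
|] 2
```

>>> arm_command:
  commands:
    - {"claw": 30, "tx": -2, "ty": 0, "tz": 36, "rx": 0, "ry": 0, "rz": 0}
    - {"claw": 30, "tx": -2, "ty": -0.5, "tz": 25, "rx": 0, "ry": 0, "rz": 0}
    - {"claw": 30, "tx": 0, "ty": 0, "tz": 13, "rx": 0, "ry": 0, "rz": 0}
    - {"claw": 30, "tx": 0, "ty": 0, "tz": 0, "rx": 0, "ry": 0, "rz": 0}
    - {"claw": 30, "tx": 0, "ty": 0, "tz": 0, "rx": 0, "ry": 0, "rz": 0}
    - {"claw": 0, "tx": 0, "ty": 0, "tz": 0, "rx": 0, "ry": 0, "rz": 0}
    - {"claw": 0, "tx": 0, "ty": 0, "tz": 0, "rx": 0, "ry": 0, "rz": 0}
    - {"claw": 0, "tx": 0, "ty": 0, "tz": 0, "rx": 0, "ry": 0, "rz": 0}
    - {"claw": 0, "tx": 0, "ty": 0, "tz": 0, "rx": 0, "ry": 0, "rz": 0}

```text
time: 29.35
ee_pos: [486.7, 327.7, 49.0]
eef_rot: [[0.993, -0.117, 0.001], [-0.117, -0.993, 0.001], [0.001, -0.001, -1.0]]
ft_force: [0.4, 1.1, 6.1]
opening: 0.144
```

>>> arm_command:
  commands:
    - {"claw": 0, "tx": 0, "ty": 0, "tz": -30, "rx": 0, "ry": 0, "rz": 0}
    - {"claw": 0, "tx": 0, "ty": 0, "tz": -45, "rx": 0, "ry": 0, "rz": 0}
    - {"claw": 0, "tx": 0, "ty": 0, "tz": -45, "rx": 0, "ry": 0, "rz": 0}
    - {"claw": 0, "tx": 0, "ty": 0, "tz": -41, "rx": 0, "ry": 0, "rz": 0}
    - {"claw": 0, "tx": 0, "ty": 0, "tz": 0, "rx": 0, "ry": 0, "rz": 0}
    - {"claw": 0, "tx": 0, "ty": 0, "tz": 0, "rx": 0, "ry": 0, "rz": 0}

```text
time: 29.95
ee_pos: [486.1, 327.2, 209.5]
eef_rot: [[0.993, -0.117, 0.001], [-0.117, -0.993, 0.001], [0.001, -0.001, -1.0]]
ft_force: [-0.4, 0.4, -2.9]
opening: 0.138
```

>>> arm_command:
  commands:
    - {"claw": 0, "tx": 17, "ty": 43, "tz": 0, "rx": 0, "ry": 0, "rz": 0}
    - {"claw": 0, "tx": 17, "ty": 43, "tz": 0, "rx": 0, "ry": 0, "rz": 0}
    - {"claw": 0, "tx": 17, "ty": 43, "tz": 0, "rx": 0, "ry": 0, "rz": 0}
    - {"claw": 0, "tx": 17, "ty": 43, "tz": 0, "rx": 0, "ry": 0, "rz": 0}
    - {"claw": 0, "tx": 17, "ty": 43, "tz": 0, "rx": 0, "ry": 0, "rz": 0}
    - {"claw": 0, "tx": 17, "ty": 43, "tz": 0, "rx": 0, "ry": 0, "rz": 0}
    - {"claw": 0, "tx": 17, "ty": 43, "tz": 0, "rx": 0, "ry": 0, "rz": 0}
    - {"claw": 0, "tx": 17, "ty": 43, "tz": 0, "rx": 0, "ry": 0, "rz": 0}
    - {"claw": 0, "tx": 17, "ty": 43, "tz": 0, "rx": 0, "ry": 0, "rz": 0}

```text
time: 30.85
ee_pos: [591.5, -76.8, 206.5]
eef_rot: [[0.993, -0.117, -0.004], [-0.117, -0.993, 0.001], [-0.004, -0.0, -1.0]]
ft_force: [0.5, 0.6, -2.1]
opening: 0.137
```

>>> arm_command:
  commands:
    - {"claw": 0, "tx": 0, "ty": 0, "tz": 10, "rx": 0, "ry": 0, "rz": 0}
    - {"claw": 0, "tx": 0, "ty": 0, "tz": 0, "rx": 0, "ry": 0, "rz": 0}
    - {"claw": 0, "tx": 0, "ty": 0, "tz": 0, "rx": 0, "ry": 0, "rz": 0}
    - {"claw": 0, "tx": 0, "ty": 0, "tz": 0, "rx": 0, "ry": 0, "rz": 0}

```text
time: 31.25
ee_pos: [592.3, -73.7, 198.6]
eef_rot: [[0.993, -0.116, -0.001], [-0.116, -0.993, 0.0], [-0.001, -0.0, -1.0]]
ft_force: [0.7, -0.7, -2.4]
opening: 0.145
```

>>> arm_command:
  commands:
    - {"claw": 0, "tx": 0, "ty": 0, "tz": 18, "rx": 0, "ry": 0, "rz": 0}
    - {"claw": 0, "tx": 0, "ty": 0, "tz": 10, "rx": 0, "ry": 0, "rz": 0}
    - {"claw": 0, "tx": 0, "ty": 0, "tz": 7, "rx": 0, "ry": 0, "rz": 0}
    - {"claw": 0, "tx": 0, "ty": 0, "tz": 0, "rx": 0, "ry": 0, "rz": 0}
    - {"claw": 0, "tx": 0, "ty": 0, "tz": 0, "rx": 0, "ry": 0, "rz": 0}
    - {"claw": 26, "tx": 0, "ty": 0, "tz": 0, "rx": 0, "ry": 0, "rz": 0}
    - {"claw": 26, "tx": 0, "ty": 0, "tz": 0, "rx": 0, "ry": 0, "rz": 0}
    - {"claw": 26, "tx": 0, "ty": 0, "tz": 0, "rx": 0, "ry": 0, "rz": 0}
    - {"claw": 26, "tx": 0, "ty": 0, "tz": -30, "rx": 0, "ry": 0, "rz": 0}
    - {"claw": 30, "tx": 0, "ty": 0, "tz": -16, "rx": 0, "ry": 0, "rz": 0}

```text
time: 32.25
ee_pos: [593.4, -75.2, 211.9]
eef_rot: [[0.993, -0.117, 0.001], [-0.117, -0.993, -0.0], [0.001, 0.0, -1.0]]
ft_force: [0.9, -0.0, -0.4]
opening: 0.323
```

>>> arm_command:
  commands:
    - {"claw": 30, "tx": -15, "ty": -44, "tz": 0, "rx": 0, "ry": 0, "rz": 0}
    - {"claw": 30, "tx": -15, "ty": -44, "tz": 0, "rx": 0, "ry": 0, "rz": 0}
    - {"claw": 30, "tx": -15, "ty": -43, "tz": 0, "rx": 0, "ry": 0, "rz": 0}
    - {"claw": 30, "tx": -15, "ty": -44, "tz": 0, "rx": 0, "ry": 0, "rz": 0}
    - {"claw": 30, "tx": -15, "ty": -43, "tz": 0, "rx": 0, "ry": 0, "rz": 0}
    - {"claw": 30, "tx": -15, "ty": -44, "tz": 0, "rx": 0, "ry": 0, "rz": 0}
    - {"claw": 30, "tx": -15, "ty": -43, "tz": 0, "rx": 0, "ry": 0, "rz": 0}
    - {"claw": 30, "tx": -16, "ty": -44, "tz": 0, "rx": 0, "ry": 0, "rz": 0}
    - {"claw": 30, "tx": -15, "ty": -43, "tz": 0, "rx": 0, "ry": 0, "rz": 0}
    - {"claw": 30, "tx": -15, "ty": -44, "tz": 0, "rx": 0, "ry": 0, "rz": 0}

```text
time: 33.25
ee_pos: [493.3, 377.5, 210.6]
eef_rot: [[0.993, -0.117, 0.001], [-0.117, -0.993, 0.0], [0.001, -0.0, -1.0]]
ft_force: [1.0, 0.3, 0.5]
opening: 0.324
```

>>> arm_command:
  commands:
    - {"claw": 30, "tx": 0, "ty": 0, "tz": 45, "rx": 0, "ry": 0, "rz": 0}
    - {"claw": 30, "tx": 0, "ty": 0, "tz": 45, "rx": 0, "ry": 0, "rz": 0}
    - {"claw": 30, "tx": 0, "ty": 0, "tz": 0, "rx": 0, "ry": 0, "rz": 0}
    - {"claw": 30, "tx": 0, "ty": 0, "tz": 0, "rx": 0, "ry": 0, "rz": 0}
    - {"claw": 30, "tx": 0, "ty": 0, "tz": 0, "rx": 0, "ry": 0, "rz": 0}

```text
time: 33.75
ee_pos: [495.3, 376.3, 122.7]
eef_rot: [[0.993, -0.117, 0.003], [-0.117, -0.993, 0.002], [0.002, -0.002, -1.0]]
ft_force: [0.3, -0.7, 0.3]
opening: 0.322
```

```bash
python3 - <<'E'
from plan import *
s,_=snap("scene","pics/s9.png");s0=cv2.imread("pics/s0.png")[:,:,::-1];s8=cv2.imread("pics/s8.png")[:,:,::-1]
go((492.3,378,50,-6.7))
f=lambda im,x,y,w,h,k:cv2.resize(im[y:y+h,x:x+w,::-1],None,fx=k,fy=k,interpolation=cv2.INTER_CUBIC)
C=np.zeros((560,800,3),np.uint8)
C[:300,:400]=f(s0,310,185,100,75,4);C[:300,400:]=f(s8,310,185,100,75,4);C[300:,:]=f(s,270,175,160,52,5)
cv2.imwrite("pics/c9.png",C)
E
```

```text
at [495.4 376.4 122.9] psi -6.8 t 33.8 F [ 1.05 -1.    0.26] op 29.9
[{"tx": -2.0, "ty": -1.0, "tz": 36.0}, {"tx": -1.3, "ty": -0.2, "tz": 36.9, "rz": -0.001}, 
|] 2
```

View pics/c9.png

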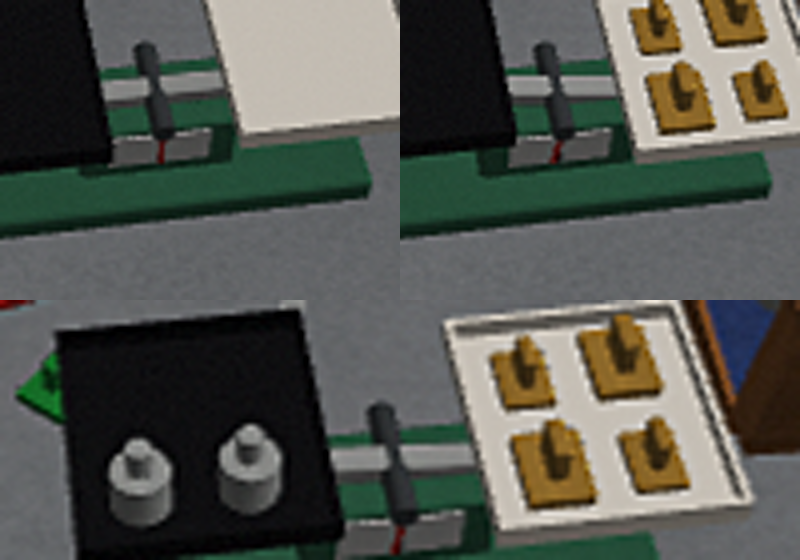

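White pan near corner went from row 218.8 (level) to 223.3 (stop) and is now at about 221, so roughly 200 g remains. I'll add the third 200 g weight.

>>> arm_command:
  commands:
    - {"claw": 30, "tx": -2, "ty": -1, "tz": 36, "rx": 0, "ry": 0, "rz": 0}
    - {"claw": 30, "tx": -1.5, "ty": 0, "tz": 24, "rx": 0, "ry": 0, "rz": 0}
    - {"claw": 30, "tx": 0, "ty": 0, "tz": 12, "rx": 0, "ry": 0, "rz": 0}
    - {"claw": 30, "tx": 0, "ty": 0, "tz": 0, "rx": 0, "ry": 0, "rz": 0}
    - {"claw": 30, "tx": 0, "ty": 0, "tz": 0, "rx": 0, "ry": 0, "rz": 0}
    - {"claw": 0, "tx": 0, "ty": 0, "tz": 0, "rx": 0, "ry": 0, "rz": 0}
    - {"claw": 0, "tx": 0, "ty": 0, "tz": 0, "rx": 0, "ry": 0, "rz": 0}
    - {"claw": 0, "tx": 0, "ty": 0, "tz": 0, "rx": 0, "ry": 0, "rz": 0}
    - {"claw": 0, "tx": 0, "ty": 0, "tz": 0, "rx": 0, "ry": 0, "rz": 0}

```text
time: 34.7
ee_pos: [491.1, 377.6, 49.0]
eef_rot: [[0.993, -0.117, 0.001], [-0.117, -0.993, 0.001], [0.001, -0.001, -1.0]]
ft_force: [-0.2, 0.7, 5.7]
opening: 0.142
```

>>> arm_command:
  commands:
    - {"claw": 0, "tx": 0, "ty": 0, "tz": -30, "rx": 0, "ry": 0, "rz": 0}
    - {"claw": 0, "tx": 0, "ty": 0, "tz": -45, "rx": 0, "ry": 0, "rz": 0}
    - {"claw": 0, "tx": 0, "ty": 0, "tz": -45, "rx": 0, "ry": 0, "rz": 0}
    - {"claw": 0, "tx": 0, "ty": 0, "tz": -41, "rx": 0, "ry": 0, "rz": 0}
    - {"claw": 0, "tx": 0, "ty": 0, "tz": 0, "rx": 0, "ry": 0, "rz": 0}
    - {"claw": 0, "tx": 7, "ty": 46, "tz": 0, "rx": 0, "ry": 0, "rz": 0}

```text
time: 35.3
ee_pos: [492.7, 334.0, 210.1]
eef_rot: [[0.994, -0.114, 0.003], [-0.114, -0.994, 0.003], [0.002, -0.004, -1.0]]
ft_force: [0.9, -1.6, -2.6]
opening: 0.139
```

>>> arm_command:
  commands:
    - {"claw": 0, "tx": 7, "ty": 45, "tz": 0, "rx": 0, "ry": 0, "rz": 0}
    - {"claw": 0, "tx": 7, "ty": 45, "tz": 0, "rx": 0, "ry": 0, "rz": 0}
    - {"claw": 0, "tx": 7, "ty": 45, "tz": 0, "rx": 0, "ry": 0, "rz": 0}
    - {"claw": 0, "tx": 7, "ty": 46, "tz": 0, "rx": 0, "ry": 0, "rz": 0}
    - {"claw": 0, "tx": 7, "ty": 45, "tz": 0, "rx": 0, "ry": 0, "rz": 0}
    - {"claw": 0, "tx": 7, "ty": 46, "tz": 0, "rx": 0, "ry": 0, "rz": 0}
    - {"claw": 0, "tx": 7, "ty": 45, "tz": 0, "rx": 0, "ry": 0, "rz": 0}
    - {"claw": 0, "tx": 7, "ty": 46, "tz": 0, "rx": 0, "ry": 0, "rz": 0}
    - {"claw": 0, "tx": 7, "ty": 45, "tz": 0, "rx": 0, "ry": 0, "rz": 0}
    - {"claw": 0, "tx": 7, "ty": 45, "tz": 0, "rx": 0, "ry": 0, "rz": 0}

```text
time: 36.3
ee_pos: [507.4, -129.2, 207.9]
eef_rot: [[0.993, -0.117, -0.002], [-0.117, -0.993, 0.001], [-0.002, -0.0, -1.0]]
ft_force: [0.1, 0.3, -1.9]
opening: 0.14
```

>>> arm_command:
  commands:
    - {"claw": 0, "tx": 0, "ty": 0, "tz": 10, "rx": 0, "ry": 0, "rz": 0}
    - {"claw": 0, "tx": 0, "ty": 0, "tz": 0, "rx": 0, "ry": 0, "rz": 0}
    - {"claw": 0, "tx": 0, "ty": 0, "tz": 0, "rx": 0, "ry": 0, "rz": 0}
    - {"claw": 0, "tx": 0, "ty": 0, "tz": 0, "rx": 0, "ry": 0, "rz": 0}

```text
time: 36.7
ee_pos: [508.4, -126.2, 198.9]
eef_rot: [[0.993, -0.115, -0.001], [-0.115, -0.993, 0.0], [-0.001, -0.0, -1.0]]
ft_force: [-1.0, 0.2, -1.7]
opening: 0.139
```

>>> arm_command:
  commands:
    - {"claw": 0, "tx": 0, "ty": 0, "tz": 25, "rx": 0, "ry": 0, "rz": 0}
    - {"claw": 0, "tx": 0, "ty": 0, "tz": 12, "rx": 0, "ry": 0, "rz": 0}
    - {"claw": 0, "tx": 0, "ty": 0, "tz": 7, "rx": 0, "ry": 0, "rz": 0}
    - {"claw": 0, "tx": 0, "ty": 0, "tz": 0, "rx": 0, "ry": 0, "rz": 0}
    - {"claw": 0, "tx": 0, "ty": 0, "tz": 0, "rx": 0, "ry": 0, "rz": 0}
    - {"claw": 26, "tx": 0, "ty": 0, "tz": 0, "rx": 0, "ry": 0, "rz": 0}
    - {"claw": 26, "tx": 0, "ty": 0, "tz": 0, "rx": 0, "ry": 0, "rz": 0}
    - {"claw": 26, "tx": 0, "ty": 0, "tz": 0, "rx": 0, "ry": 0, "rz": 0}
    - {"claw": 26, "tx": 0, "ty": 0, "tz": -30, "rx": 0, "ry": 0, "rz": 0}
    - {"claw": 30, "tx": 0, "ty": 0, "tz": -25, "rx": 0, "ry": 0, "rz": 0}

```text
time: 37.7
ee_pos: [508.4, -127.5, 211.0]
eef_rot: [[0.993, -0.117, -0.001], [-0.117, -0.993, 0.0], [-0.001, -0.0, -1.0]]
ft_force: [0.2, 0.9, 0.1]
opening: 0.323
```

>>> arm_command:
  commands:
    - {"claw": 30, "tx": -15, "ty": -44, "tz": 0, "rx": 0, "ry": 0, "rz": 0}
    - {"claw": 30, "tx": -15, "ty": -44, "tz": 0, "rx": 0, "ry": 0, "rz": 0}
    - {"claw": 30, "tx": -15, "ty": -43, "tz": 0, "rx": 0, "ry": 0, "rz": 0}
    - {"claw": 30, "tx": -15, "ty": -44, "tz": 0, "rx": 0, "ry": 0, "rz": 0}
    - {"claw": 30, "tx": -15, "ty": -43, "tz": 0, "rx": 0, "ry": 0, "rz": 0}
    - {"claw": 30, "tx": -15, "ty": -44, "tz": 0, "rx": 0, "ry": 0, "rz": 0}
    - {"claw": 30, "tx": -15, "ty": -43, "tz": 0, "rx": 0, "ry": 0, "rz": 0}
    - {"claw": 30, "tx": -15, "ty": -44, "tz": 0, "rx": 0, "ry": 0, "rz": 0}
    - {"claw": 30, "tx": -10, "ty": -43, "tz": 0, "rx": 0, "ry": 0, "rz": 0}
    - {"claw": 30, "tx": 0, "ty": -35, "tz": 0, "rx": 0, "ry": 0, "rz": 0}

```text
time: 38.7
ee_pos: [428.4, 314.1, 210.7]
eef_rot: [[0.993, -0.116, 0.0], [-0.116, -0.993, 0.001], [0.0, -0.001, -1.0]]
ft_force: [0.2, 0.1, -0.1]
opening: 0.323
```

>>> arm_command:
  commands:
    - {"claw": 30, "tx": 0, "ty": 0, "tz": 0, "rx": 0, "ry": 0, "rz": 0}
    - {"claw": 30, "tx": 0, "ty": 0, "tz": 0, "rx": 0, "ry": 0, "rz": 0}
    - {"claw": 30, "tx": 0, "ty": 0, "tz": 0, "rx": 0, "ry": 0, "rz": 0}
    - {"claw": 30, "tx": 0, "ty": 0, "tz": 0, "rx": 0, "ry": 0, "rz": 0}
    - {"claw": 30, "tx": 0, "ty": 0, "tz": 0, "rx": 0, "ry": 0, "rz": 0}
    - {"claw": 30, "tx": 0, "ty": 0, "tz": 0, "rx": 0, "ry": 0, "rz": 0}
    - {"claw": 30, "tx": 0, "ty": 0, "tz": 0, "rx": 0, "ry": 0, "rz": 0}
    - {"claw": 30, "tx": 0, "ty": 0, "tz": 0, "rx": 0, "ry": 0, "rz": 0}
    - {"claw": 30, "tx": 0, "ty": 0, "tz": 0, "rx": 0, "ry": 0, "rz": 0}
    - {"claw": 30, "tx": 0, "ty": 0, "tz": 0, "rx": 0, "ry": 0, "rz": 0}

```text
time: 39.7
ee_pos: [429.4, 311.8, 210.2]
eef_rot: [[0.993, -0.117, -0.0], [-0.117, -0.993, -0.0], [-0.0, 0.0, -1.0]]
ft_force: [0.0, 0.7, -0.7]
opening: 0.327
```

```bash
python3 - <<'E'
from plan import *
s,_=snap("scene","pics/s10.png");snap("top","pics/t10.png");go((380,330,200,-6.7))
s0=cv2.imread("pics/s0.png")[:,:,::-1];s8=cv2.imread("pics/s8.png")[:,:,::-1]
# register black pan / white-pan outer corners vs level image with phase correlation
def sh(a,b,x,y,w,h):
    g=lambda i:cv2.cvtColor(np.ascontiguousarray(i[y:y+h,x:x+w]),cv2.COLOR_RGB2GRAY).astype(np.float32)
    r=cv2.matchTemplate(cv2.resize(g(b),None,fx=8,fy=8,interpolation=3),cv2.resize(g(a)[8:-8,3:-3],None,fx=8,fy=8,interpolation=3),cv2.TM_CCOEFF_NORMED)
    _,m,_,l=cv2.minMaxLoc(r);return (l[0]/8-3,l[1]/8-8,round(m,3))
for nm,b in(("s8",s8),("s9",cv2.imread("pics/s9.png")[:,:,::-1]),("s10",s)):
    print(nm,"white near edge",sh(s0,b,385,200,40,34),"black near edge",sh(s0,b,285,210,45,34))
f=lambda im,x,y,w,h,k:cv2.resize(im[y:y+h,x:x+w,::-1],None,fx=k,fy=k,interpolation=cv2.INTER_CUBIC)
C=np.zeros((560,800,3),np.uint8)
C[:240,:400]=f(s0,330,210,50,30,8);C[:240,400:]=f(s,330,210,50,30,8);C[240:,:]=f(s,270,175,160,64,5)
cv2.imwrite("pics/c10.png",C)
E
```

```text
at [429.4 311.8 210.2] psi -6.7 t 39.8 F [ 0.02 -0.84 -0.14] op 30.0
[{"tx": -26.0, "ty": -6.0, "tz": 5.0}, {"tx": -25.2, "ty": -6.3, "tz": 5.2}, 
|] 2
s8 white near edge (1.0, 4.0, 0.801) black near edge (-1.0, -4.0, 0.893)
s9 white near edge (-1.0, 3.0, 0.806) black near edge (-1.0, -2.0, 0.86)
s10 white near edge (0.0, 0.0, 0.827) black near edge (0.0, 0.0, 0.86)
```

View pics/c10.png

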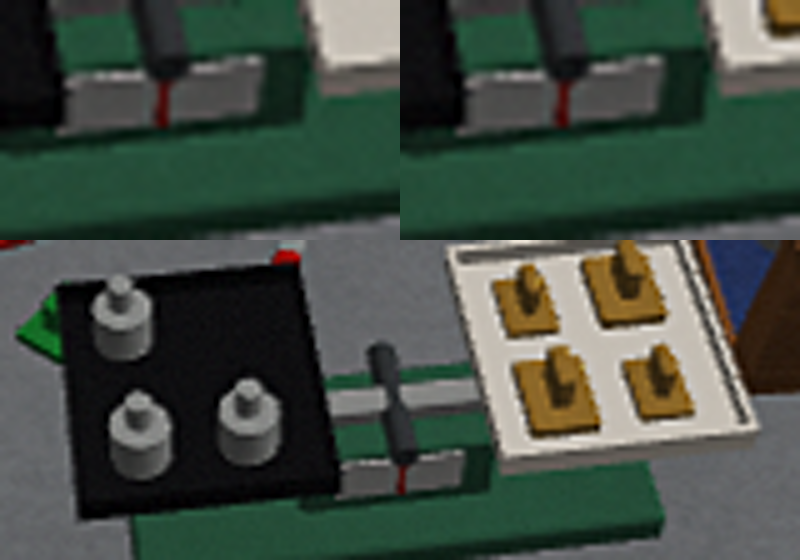

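Level: the pans' edges shift 0.0 px from the empty-level image and the needle is identical. A 100 g error would shift them about 1.4 px. So the batch weighs 600 g, with the two 100 g weights spare in the case. Next I'll measure the lid and plan pushing it from behind.

```bash
cat > lid.py <<'E'
from plan import *
u=np.array([.993,-.117]);H=np.array([536.8,320.0])
def wp(th,r=120,off=(10,14)):
    a=-r*np.cos(th)+34*np.sin(th)+off[0];z=26+r*np.sin(th)+34*np.cos(th)+off[1]
    return (*(H+a*u),z,-6.7)
E
python3 - <<'E'
from lid import *
B=lambda x,y:((x-400+.5)/4-.5+105,(y+.5)/4-.5+178)
E=lambda x,y:((x+.5)/4-.5+400,(y-350+.5)/4-.5+150)
for a,b in (((415,5),(385,460)),((715,33),(120,475))):
    X,e=tri([ray("top",*B(*a)),ray("scene",*E(*b))]);d=(X[:2]-H)@u;print(X.round(1),np.round(e,1),"along",round(d,1))
for th in (1.9,1.77,1.7,1.6):print(th,"edge along",140*-np.cos(th)+34*np.sin(th),"z",26+140*np.sin(th)+34*np.cos(th))
go((429,312,245,-6.7),(668,304,245,-6.7),(668,304,150,-6.7))
E
```

```text
[606.4 406.  155.3] [1.1 1.1] along 59.0
[583.7 226.4 157.6] [0.3 0.3] along 57.5
1.9 edge along 77.43474234226255 z 147.49016700287893
1.77 edge along 61.032066120068805 z 156.50320649361666
1.7 edge along 51.75483275675738 z 160.4523606572978
1.6 edge along 38.073435625591614 z 164.9475206675669
at [429.4 311.8 210.2] psi -6.7 t 39.8 F [ 0.02 -0.84 -0.14] op 30.0
[{"tx": -0.4, "ty": -0.2, "tz": -34.8}, 
|, {"tx": 48.0, "ty": -4.0}, {"tx": 48.0, "ty": -4.0}, {"tx": 47.0, "ty": -4.0}, {"tx": 48.0, "ty": -4.0}, {"tx": 47.3, "ty": -3.9}, 
|, {"tz": 47.0}, {"tz": 48.0}, 
|] 8
```

Lid edge triangulates to z≈156 and 58 mm behind the hinge, so the opening is about 1.75 rad, consistent with the given sizes. Moving behind it.

>>> arm_command:
  commands:
    - {"claw": 0, "tx": 0, "ty": 0, "tz": -35, "rx": 0, "ry": 0, "rz": 0}
    - {"claw": 0, "tx": 48, "ty": -4, "tz": 0, "rx": 0, "ry": 0, "rz": 0}
    - {"claw": 0, "tx": 48, "ty": -4, "tz": 0, "rx": 0, "ry": 0, "rz": 0}
    - {"claw": 0, "tx": 47, "ty": -4, "tz": 0, "rx": 0, "ry": 0, "rz": 0}
    - {"claw": 0, "tx": 48, "ty": -4, "tz": 0, "rx": 0, "ry": 0, "rz": 0}
    - {"claw": 0, "tx": 48, "ty": -4, "tz": 0, "rx": 0, "ry": 0, "rz": 0}
    - {"claw": 0, "tx": 0, "ty": 0, "tz": 0, "rx": 0, "ry": 0, "rz": 0}
    - {"claw": 0, "tx": 0, "ty": 0, "tz": 47, "rx": 0, "ry": 0, "rz": 0}
    - {"claw": 0, "tx": 0, "ty": 0, "tz": 48, "rx": 0, "ry": 0, "rz": 0}
    - {"claw": 0, "tx": 0, "ty": 0, "tz": 0, "rx": 0, "ry": 0, "rz": 0}

```text
time: 40.8
ee_pos: [664.4, 301.8, 143.0]
eef_rot: [[0.993, -0.117, -0.011], [-0.117, -0.993, -0.005], [-0.01, 0.006, -1.0]]
ft_force: [-0.8, -1.0, -0.5]
opening: 0.001
```

```bash
python3 - <<'E'
from lid import *
go(*[wp(t) for t in (1.57,1.35,1.1,.85,.6,.35,.15,.03)],step=20)
for t in (1.57,.85,.35,.03):print(np.round(wp(t),1))
E
```

```text
at [664.4 301.8 143. ] psi -6.7 t 40.8 F [-0.75 -1.01 -0.46] op 0.1
[{"tx": -17.0, "ty": -1.0, "tz": -3.0}, {"tx": -17.0, "ty": -1.0, "tz": -4.0}, {"tx": -17.0, "tz": -3.0}, {"tx": -17.0, "ty": -1.0, "tz": -4.0}, {"tx": -17.0, "ty": -0.1, "tz": -3.0}, 
|, {"tx": -13.0, "tz": -2.0}, {"tx": -14.0, "tz": -2.6}, 
|, {"tx": -16.0, "tz": 1.0}, {"tx": -15.0, "tz": 1.2}, 
|, {"tx": -15.0, "tz": 5.0}, {"tx": -14.5, "tz": 4.8}, 
|, {"tx": -13.0, "tz": 8.0}, {"tx": -13.2, "tz": 8.8}, 
|, {"tx": -11.0, "tz": 11.0}, {"tx": -10.2, "tz": 11.7}, 
|, {"tx": -6.0, "tz": 11.0}, {"tx": -6.5, "tz": 10.5}, 
|, {"tx": -5.4, "tz": 14.0}, 
|] 18
[580.4 314.9 160.   -6.7]
[493.5 325.1 152.6  -6.7]
[446.4 330.7 113.1  -6.7]
[428.6 332.7  77.6  -6.7]
```

>>> arm_command:
  commands:
    - {"claw": 0, "tx": -17, "ty": -1, "tz": -2, "rx": 0, "ry": 0, "rz": 0}
    - {"claw": 0, "tx": -17, "ty": 0, "tz": -2, "rx": 0, "ry": 0, "rz": 0}
    - {"claw": 0, "tx": -17, "ty": -1, "tz": -2, "rx": 0, "ry": 0, "rz": 0}
    - {"claw": 0, "tx": -17, "ty": 0, "tz": -2, "rx": 0, "ry": 0, "rz": 0}
    - {"claw": 0, "tx": -17, "ty": 0, "tz": -2, "rx": 0, "ry": 0, "rz": 0}
    - {"claw": 0, "tx": -13, "ty": 0, "tz": -2, "rx": 0, "ry": 0, "rz": 0}
    - {"claw": 0, "tx": -14, "ty": 0, "tz": -2, "rx": 0, "ry": 0, "rz": 0}
    - {"claw": 0, "tx": -16, "ty": 0, "tz": 1, "rx": 0, "ry": 0, "rz": 0}
    - {"claw": 0, "tx": -15, "ty": 0, "tz": 1, "rx": 0, "ry": 0, "rz": 0}
    - {"claw": 0, "tx": 0, "ty": 0, "tz": 0, "rx": 0, "ry": 0, "rz": 0}

```text
time: 41.8
ee_pos: [525.3, 322.5, 162.4]
eef_rot: [[0.993, -0.116, -0.001], [-0.116, -0.993, -0.0], [-0.001, 0.001, -1.0]]
ft_force: [0.1, 0.2, -0.3]
opening: 0.004
```

```bash
python3 - <<'E'
from lid import *
snap("scene","pics/s11.png")
go(*[wp(t) for t in (.85,.6,.35,.15,.03)],step=20)
s=cv2.imread("pics/s11.png");cv2.imwrite("pics/c11.png",cv2.resize(s[90:220,380:520],None,fx=4,fy=4,interpolation=3))
E
```

```text
at [526.2 322.5 162.3] psi -6.7 t 41.9 F [-0.14 -1.24 -0.19] op 0.6
[{"tx": -16.0, "ty": 1.0, "tz": 5.0}, {"tx": -16.9, "ty": 0.2, "tz": 4.7, "rz": 0.001}, 
|, {"tx": -13.0, "tz": 8.0}, {"tx": -13.2, "tz": 8.8}, 
|, {"tx": -11.0, "tz": 11.0}, {"tx": -10.2, "tz": 11.7}, 
|, {"tx": -6.0, "tz": 11.0}, {"tx": -6.5, "tz": 10.6}, 
|, {"tx": -5.3, "tz": 13.9}, 
|] 9
```

View pics/c11.png

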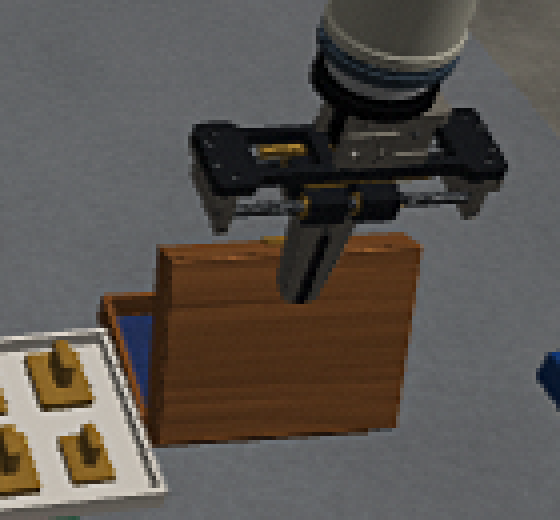

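The fingers touch the lid's outer face below its free edge, and the lid is past upright. I'll continue along the arc.

>>> arm_command:
  commands:
    - {"claw": 0, "tx": -16, "ty": 0, "tz": 5, "rx": 0, "ry": 0, "rz": 0}
    - {"claw": 0, "tx": -17, "ty": 0, "tz": 5, "rx": 0, "ry": 0, "rz": 0}
    - {"claw": 0, "tx": -13, "ty": 0, "tz": 8, "rx": 0, "ry": 0, "rz": 0}
    - {"claw": 0, "tx": -13, "ty": 0, "tz": 9, "rx": 0, "ry": 0, "rz": 0}
    - {"claw": 0, "tx": -11, "ty": 0, "tz": 11, "rx": 0, "ry": 0, "rz": 0}
    - {"claw": 0, "tx": -10, "ty": 0, "tz": 11.5, "rx": 0, "ry": 0, "rz": 0}
    - {"claw": 0, "tx": -6, "ty": 0, "tz": 11, "rx": 0, "ry": 0, "rz": 0}
    - {"claw": 0, "tx": 0, "ty": 0, "tz": 0, "rx": 0, "ry": 0, "rz": 0}

```text
time: 42.65
ee_pos: [440.0, 331.6, 99.6]
eef_rot: [[0.993, -0.116, -0.003], [-0.116, -0.993, -0.002], [-0.003, 0.003, -1.0]]
ft_force: [-0.1, 1.1, -0.1]
opening: 0.004
```

>>> arm_command:
  commands:
    - {"claw": 0, "tx": -6, "ty": 0, "tz": 10, "rx": 0, "ry": 0, "rz": 0}
    - {"claw": 0, "tx": -5, "ty": 0, "tz": 10, "rx": 0, "ry": 0, "rz": 0}
    - {"claw": 0, "tx": 0, "ty": 0, "tz": 3, "rx": 0, "ry": 0, "rz": 0}
    - {"claw": 0, "tx": 0, "ty": 0, "tz": 0, "rx": 0, "ry": 0, "rz": 0}

```text
time: 43.05
ee_pos: [430.6, 333.5, 78.0]
eef_rot: [[0.993, -0.117, -0.001], [-0.117, -0.993, -0.001], [-0.001, 0.001, -1.0]]
ft_force: [0.1, -0.3, -0.7]
opening: 0.003
```

>>> arm_command:
  commands:
    - {"claw": 0, "tx": 0, "ty": 0, "tz": 2, "rx": 0, "ry": 0, "rz": 0}
    - {"claw": 0, "tx": 0, "ty": 0, "tz": 1.5, "rx": 0, "ry": 0, "rz": 0}
    - {"claw": 0, "tx": 0, "ty": 0, "tz": 0.5, "rx": 0, "ry": 0, "rz": 0}
    - {"claw": 0, "tx": 0, "ty": 0, "tz": 0, "rx": 0, "ry": 0, "rz": 0}
    - {"claw": 0, "tx": 0, "ty": 0, "tz": 0, "rx": 0, "ry": 0, "rz": 0}

```text
time: 43.55
ee_pos: [431.1, 333.8, 74.8]
eef_rot: [[0.993, -0.117, 0.0], [-0.117, -0.993, 0.0], [0.0, -0.0, -1.0]]
ft_force: [0.2, -0.3, 0.1]
opening: 0.007
```

```bash
python3 - <<'E'
from plan import *
snap("scene","pics/s12.png");go((430,333,73,-6.7))
E
```

```text
at [431.1 333.7  74.8] psi -6.7 t 43.6 F [ 0.28  0.27 -0.51] op 0.4
[{"tx": -1.0, "ty": 0.9, "tz": 1.8}, 
|] 1
```

>>> arm_command:
  commands:
    - {"claw": 0, "tx": 0, "ty": 0, "tz": 1, "rx": 0, "ry": 0, "rz": 0}
    - {"claw": 0, "tx": 0, "ty": 0, "tz": 0, "rx": 0, "ry": 0, "rz": 0}
    - {"claw": 0, "tx": 0, "ty": 0, "tz": 0, "rx": 0, "ry": 0, "rz": 0}

```text
time: 43.9
ee_pos: [431.1, 333.8, 74.3]
eef_rot: [[0.993, -0.117, 0.0], [-0.117, -0.993, 0.0], [0.0, -0.0, -1.0]]
ft_force: [-1.6, -1.7, 7.0]
opening: 0.007
```

>>> arm_command:
  commands:
    - {"claw": 0, "tx": 0, "ty": 0, "tz": 0.7, "rx": 0, "ry": 0, "rz": 0}
    - {"claw": 0, "tx": 0, "ty": 0, "tz": 0, "rx": 0, "ry": 0, "rz": 0}
    - {"claw": 0, "tx": 0, "ty": 0, "tz": 0, "rx": 0, "ry": 0, "rz": 0}

```text
time: 44.2
ee_pos: [431.2, 333.8, 74.2]
eef_rot: [[0.993, -0.117, 0.0], [-0.117, -0.993, 0.0], [0.0, -0.0, -1.0]]
ft_force: [-4.3, -3.1, 16.6]
opening: 0.004
```

```bash
python3 - <<'E'
from plan import *
s,_=snap("scene","pics/s13.png");go((430,333,73,-6.7))
cv2.imwrite("pics/c13.png",cv2.resize(s[100:220,380:520,::-1],None,fx=4,fy=4,interpolation=3))
E
```

```text
at [431.2 333.8  74.2] psi -6.7 t 44.2 F [-4.27 -2.31 15.22] op 0.3
[{"tx": -1.1, "ty": 1.0, "tz": 1.2}, 
|] 1
```

View pics/c13.png

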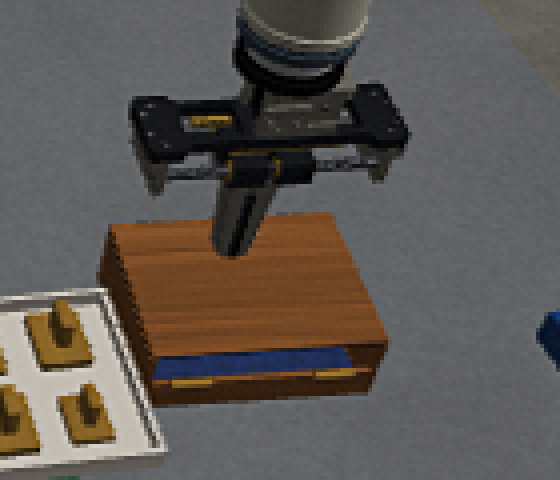

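Contact is firm (16 N) with the fingertips at z≈60 mm, which is the closed height. The lid lies flat; the blue strip at px (255,362) is its open hinge-side back. I'll retreat and do final checks.

>>> arm_command:
  commands:
    - {"claw": 0, "tx": 0, "ty": 0, "tz": -20, "rx": 0, "ry": 0, "rz": 0}
    - {"claw": 0, "tx": 0, "ty": 0, "tz": -45, "rx": 0, "ry": 0, "rz": 0}
    - {"claw": 0, "tx": 0, "ty": 0, "tz": -45, "rx": 0, "ry": 0, "rz": 0}
    - {"claw": 0, "tx": -40, "ty": 0, "tz": -30, "rx": 0, "ry": 0, "rz": 0}
    - {"claw": 0, "tx": -40, "ty": 0, "tz": 0, "rx": 0, "ry": 0, "rz": 0}
    - {"claw": 0, "tx": 0, "ty": 0, "tz": 0, "rx": 0, "ry": 0, "rz": 0}
    - {"claw": 0, "tx": 0, "ty": 0, "tz": 0, "rx": 0, "ry": 0, "rz": 0}
    - {"claw": 0, "tx": 0, "ty": 0, "tz": 0, "rx": 0, "ry": 0, "rz": 0}

```text
time: 45.05
ee_pos: [352.2, 343.2, 212.9]
eef_rot: [[0.993, -0.117, 0.0], [-0.117, -0.993, 0.0], [0.0, -0.0, -1.0]]
ft_force: [-0.5, 0.3, 1.2]
opening: 0.007
```

```bash
python3 - <<'E'
from plan import *
s,_=snap("scene","pics/s14.png");t,_=snap("top","pics/t14.png");print(env.observe()["time"])
s0=cv2.imread("pics/s0.png")
f=lambda im,x,y,w,h,k:cv2.resize(im[y:y+h,x:x+w],None,fx=k,fy=k,interpolation=cv2.INTER_CUBIC)
sb=s[:,:,::-1]
C=np.zeros((600,800,3),np.uint8);C[:300]=f(sb,250,140,266,100,3)[:300,:798].repeat(1,1) if False else cv2.resize(sb[140:240,250:516],(800,300),interpolation=3)
C[300:,:400]=cv2.resize(t[90:315,100:400,::-1],(400,300),interpolation=3)
C[300:540,400:]=f(sb,330,210,50,30,8)
cv2.imwrite("pics/c14.png",C)
u=np.array([.993,-.117]);n=np.array([.117,.993]);H=np.array([536.8,320])
for th in(0,.1):
  for y in(-90,90):
    q=H-140*np.cos(th)*u+34*np.sin(th)*u+y*n;z=26+140*np.sin(th)+34*np.cos(th)
    print(th,y,"scene",proj("scene",(*q,z)).round(1),"top",proj("top",(*q,z)).round(1))
E
```

```text
45.15
0 -90 scene [405.  156.1] top [187.3 273. ]
0 90 scene [460.3 152.6] top [116.6 265.5]
0.1 -90 scene [406.1 153.8] top [185.6 271.5]
0.1 90 scene [462.  150.2] top [114.  263.9]
```

View pics/c14.png

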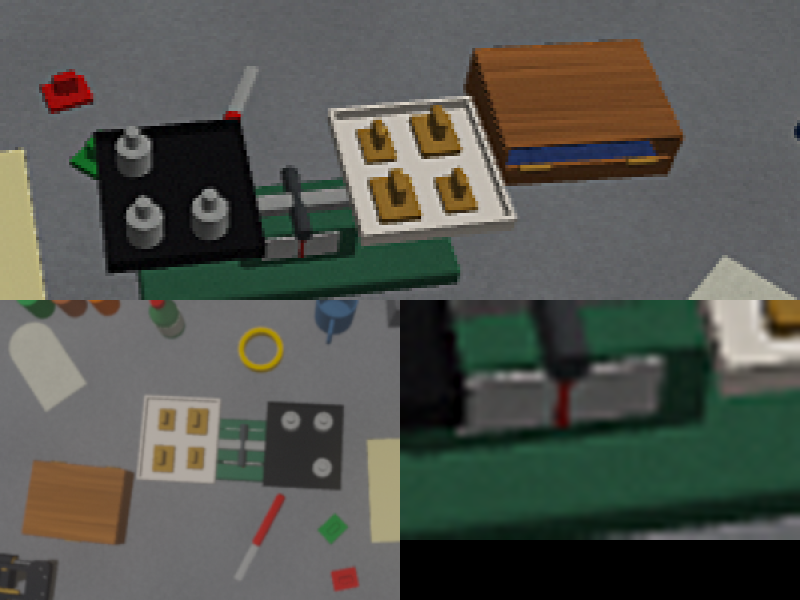

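Lid edge corners at scene px (408,156) and (463.5,153) match the predicted closed lid (rows 156.1 and 152.6; 0.1 rad open would give 153.8 and 150.2). The needle is central, and the knife and tape are in place.

```bash
python3 -c "
from cell import order
print(order.hand_in())"
```

```text
the job is handed in; nothing more can be done
None
```

The job is done and handed in at about 45 s of the 210 s allowed. All four brass clasps are in the white pan, and three 200 g weights (600 g) balance them in the black pan. The two 100 g weights were never touched, and the lid is closed over them.

**Balance:** About 2 s after the last weight was set down, the pan edges showed no shift from the level picture taken at the start; a 100 g error would show about 1.4 px. The needle looked the same at the end as at the start.

**Lid:** Pressing down met firm resistance (about 16 N) with the fingertips about 60 mm above the bench, the closed height. The edge corners match the predicted closed position in image rows to within 1 px, though they sit about 3 px off sideways, which I put down to calibration.

**Bystanders:** The knife, tape and look-alikes show no change in the last pictures. The robot stands clear of everything.

**Checks that disagreed:**
- My first rough tongue-top heights from the scene view read up to about 10 mm too high. The wrist view corrected them before I gripped anything.
- The wrist force readings were too noisy to weigh single clasps, so the 600 g rests on the balance alone.

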